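# Ease the tight stopper out of the oil bottle with the stopper puller

## Robot

A 7-joint arm with a two-finger parallel gripper is mounted at the origin on the work surface. World frame = base frame: x ahead of the robot, y to its left, z up, the work surface at z = 0. Lengths are in m, angles in rad, forces in N, time in s.
With the tool pointing down it reaches from about 0.425 to 0.825 m from the base axis. Payload 3.6 kg.
Tool frame: the origin (TCP) lies on the front face of the gripper's body, between the roots of the fingers; the fingertips stand 84 mm ahead of it and the grasp point (between the pads) lies 65 mm ahead of it (env.tips_ahead is the z of the fingertips in the tool frame, in m); z points along the fingers, y is the direction in which the jaws open and shut (so a half turn about z gives the same grasp; the last joint's range is limited). The gripper opens to 93 mm and grips with 3 to 60 N. Pads are 15 mm wide; open, the fingers measure 128 mm over their backs; the gripper's body (75 mm by 188 mm) begins 65 mm behind the grasp point.
Start: joints at [-1.232, 0.615, -0.013, 1.423, 0.008, 1.103, -0.04], TCP at [0.232, 0.607, 0.303] pointing down, gripper open.
Joint ranges: [-3.12, 3.12], [-0.3, 2.06], [-1.34, 1.32], [0.26, 2.42], [-1.36, 4.5], [0.01, 1.98], [-2.84, 2.84]. Speed limits (rad/s): [2.79, 2.79, 3.14, 3.14, 3.14, 3.14, 3.14].

## Interface

Orientations are given as a unit quaternion [x, y, z, w].
In Python, from bench import env gives the robot as it stands.
- The arm moves only by the tool carry_out, never from a script. Its argument "commands" is a list that holds one entry, the list of rows, each a list of 7 numbers: the turn, a rotation vector about the tool's x, y, z in rad, then the shift along the tool's x, y, z in mm, then the finger opening in mm, from 0 to 93. A call has 1 to 20 rows; each row is the pose to reach, as a shift and turn from the pose commanded when the call began, along the tool's axes at that moment; what a row does not reach only later rows make up. A row lasts 1/8 s, in which the tool goes at most 62.5 mm and 10.7 degrees, less where a joint would pass 70% of its speed; a pose out of reach is approached as far as the arm can. A call with a gripper value outside its range is refused whole. The fingers move at their own pace and stop on an object; "squeeze" is the grip in N (left out, the last holds). Time passes only in rows, so rows that repeat a pose let the fingers close. It gives the time, the measured TCP pose, the force and the opening at its end, in the units of the state.
- env.get_state(): the state, without advancing time (a new reading comes with each control period).
- env.read_camera(name): name is "scene" or "top" or "wrist"; returns the picture (420x560x3 uint8, red, green, blue); there is no depth.
- env.camera_model(name): a dict with "intrinsics" (3x3 intrinsics, pixels), "position" and "rotation" of the camera in the world. Camera axes: x right, y up, looking along -z (the intrinsics and any distortion apply to the point x, -y, -z); pixel columns grow to the right and rows downward; lengths in m; the calibration is good to about 2 mm. A picture is of the moment at which its call begins: read the wrist's pose just before it. camera_model takes no time and is no camera call; for the wrist camera it gives the pose at the moment of the call.
- env.job_done(): hands the job in, once; it reports no verdict.
The state is a dict: "t": time; "qpos": joint angles; "joint_vel": joint speeds; "effort": joint torques, N m; "position": TCP position; "eef_rot": TCP orientation; "wrist_force": force on the tool from outside, world axes, zero at the start; "wrist_torque": the same for the moment, N m; "grip_width": finger opening in m.
Only numpy, scipy, OpenCV 4.12 (cv2) and the standard library are available. Lean on these libraries where they do the work, as an engineer would, in place of code of your own. Each camera call takes 0.05 s, during which the arm holds its last target.

## Task

Open the green oil bottle: pick up the stopper puller by its red handle, hook its fork under the stopper's cap and ease the stopper straight up and out, gently enough that the bottle stays standing on the marble and without pushing or levering the steel against the glass. Lower the stopper with the puller onto the upturned aluminium lid, never touching it with the fingers and never dropping it, then stand the puller upright on the bare marble again and let go. Leave the other things on the shelf where they are.

Things in the scene. Friction and masses are not known exactly. Their poses are not given: they have to be found in the camera images.
- bottle: Full green glass oil bottle, loose, round: 96 mm across up to 112 mm height, narrowing (52 mm across at 146, 31 at 156) to a neck 29 mm across from 160 mm up to the lip at 196 mm. Weighs 1.55 to 2.0 kg: an upward pull of 15 to 20 N lifts it off the marble, a sideways push of about 4 N at the neck begins to tip it. Origin: centre of its underside.
- bottle_mouth (a point): Centre of the mouth, at the lip. A rubber ring in the neck grips the plug: drawn straight and very slowly, the stopper needs 5 to 10 N (not the same each time), and 1 to 2 N more for each mm/s of speed, or more still if pulled askew; after about 13 mm it pops free, its end is out after 32 mm. A patient pull of 9 to 12 N draws it at 1 to 3 mm/s; a quick pull (10 mm/s) lifts the bottle.
- stopper: Stopper, 45 g, loose, its cap flat on the bottle's lip. Dark wooden cap 54 mm across, overhanging the neck by 12 mm all round; rim 8 mm high, domed to 18 mm in the middle. Below it a grey plug 32 mm long. Origin: centre of the cap's underside; z up, plug towards -z.
- plug_end (a point): Centre of the plug's flat end (14 mm across), 32 mm below the cap's underside. The plug: a collar 18 mm across for 5 mm under the cap, then 13 mm across, swelling from 9 mm below the cap to 18 mm across at 23 mm below it.
- puller: Steel stopper puller, 240 g, standing on its forked foot, 154 mm high. Origin: underside of the foot, straight below the handle, where the stopper's axis is to come; z up, fork open to +x. Foot 4 mm thick: two tines 10 mm wide, 37 mm apart, 57 mm over all. At the back an upright strap (x -36 to -31 mm, 34 mm wide) carries a top arm at 62 to 67 mm height, reaching to x = +15 mm.
- puller_seat (a point): Point on the level of the tines' upper face, 4 mm above the puller's origin: the centre of the cap's underside comes here when well hooked. The slot between the tines is open from x = -20 mm to the tips.
- puller_tips (a point): Midway between the tips of the two tines, 34 mm ahead of the puller's origin and 7 mm up. The last 3 mm of each tine are turned up to 7 mm height, so the cap lies between the tips and the strap with 4 mm of room at each end; a cap caught on the tips is pulled askew and jams. Sliding in until the strap just touches the cap's edge, then back 4 mm, centres it by feel.
- puller_handle (a point): Middle of the puller's red handle, 115 mm above the puller's origin. The handle is 30 mm along the puller's x and 24 mm along its y, upright, from 72 to 154 mm above the origin.
- lid: Flat aluminium pot lid lying upturned as a tray, 182 mm across, round, with a rim 12 mm high, floor 3 mm thick and 168 mm across. 200 g, loose. Origin: centre of its underside.
- bowl: White ceramic bowl, 144 mm across, 58 mm high, to be left alone. Origin: centre of its underside.
- spoon: Pink plastic measuring spoon, 125 mm long, 17 mm high, to be left alone. Origin: at marble level, near its middle; cup towards +x.
- katori: Small steel cup, 80 mm across, 38 mm high, to be left alone. Origin: centre of its underside.
- jar: White and blue ceramic pickle jar, 120 mm across, 154 mm high, to be left alone. Origin: centre of its underside.
- spicebox: Round steel spice box, 142 mm across, 84 mm high with its knob, to be left alone. Origin: centre of its underside.
Not all that is in view belongs to the job. Leave any orange or purple look-alike of the stopper alone.

How it is judged:
On the way, in this order (a step that is already met when the one before it is completed fails the run):
1. the fork is hooked under the cap and pulls on it, the stopper still in the neck (contact force between puller and stopper above 2 N and contact force between the fingers and puller above 1 N and distance between puller_seat and stopper below 0.012 m and distance between stopper and bottle_mouth below 0.02 m and z of puller_seat in the frame of stopper above -0.005 m), for 0.2 s.
2. the stopper is out of the neck, carried on the fork (z of stopper in the frame of bottle_mouth above 0.034 m and distance between puller_seat and stopper below 0.015 m and contact force between the fingers and puller above 1 N), for 0.2 s.
3. the stopper stands on the lid while the fork is still about it (contact force between stopper and lid above 0.1 N and distance between puller_seat and stopper below 0.025 m), for 0.1 s.
At the end, for the whole second after the job is handed in: The stopper rests still on the flat lid (its origin within 85 mm of the lid's centre, under 50 mm high), clear of the puller; the puller stands upright on bare marble, let go, clear of lid and bottle; the bottle stands upright within 30 mm of where it was (horizontal distance between stopper and lid below 0.085 m and height (world z) of stopper below 0.05 m and contact force between stopper and lid above 0.1 N and linear speed of each of stopper, puller below 0.02 m/s and contact force between stopper and puller below 0.05 N and angle between each of lid, bottle's own z axis and vertical below 0.05 rad and angle between puller's own z axis and vertical below 0.1 rad and height (world z) of each of puller, bottle below 0.003 m and contact force between puller and lid below 0.05 N and contact force between puller and bottle below 0.05 N and distance of bottle from where it was at the start of the episode below 0.03 m); the robot touches nothing.
It fails at once if the bottle is lifted off the marble (more than 6 mm) or tipped (more than 0.12 rad) (height (world z) of bottle above 0.006 m or angle between bottle's own z axis and vertical above 0.12 rad).
It fails at once if the puller is pressed or levered against the glass with more than 8 N (contact force between puller and bottle above 8 N).
It fails at once if the fingers touch the stopper (contact force between the fingers and stopper above 0.3 N).
It fails at once if the stopper is dropped or rammed onto the lid (more than 15 N) (contact force between stopper and lid above 15 N).
It fails at once if another thing on the shelf is moved by more than 30 mm (distance of any of bowl, spoon, katori, jar, spicebox from where it was at the start of the episode above 0.03 m).
It also fails if it takes over 72 s, if anything falls off the work surface, if the arm or the gripper's body presses on something with over 40 N, if the wrist force passes 120 N, or if a joint passes its speed limit or range.

## Working session

There is one attempt and no reset: what is moved stays moved. The work goes in short steps, Python scripts to look and compute and a tool call to move; the robot and the scene stay as the last step left them, time stands still between calls to the robot, and variables do not carry over. Pictures are saved under pics/ and viewed, and the job is handed in when it is done.

Besides the shell and the picture viewer there is one more tool, called after "Call:" by a JSON object that holds its "name" and its "arguments". carry_out: Moves the arm, as the interface text tells. Its arguments: {"type":"object","properties":{"commands":{"type":"array"},"squeeze":{"type":"number"}},"required":["commands"]}

```bash
ls; mkdir -p pics; python3 - <<'E'
from bench import env
import cv2
s=env.get_state()
for k,v in s.items(): print(k,v)
for n in ["scene","top","wrist"]:
    m=env.camera_model(n); im=env.read_camera(n)
    print(n,m)
    cv2.imwrite(f"pics/{n}0.png",im[:,:,::-1])
E
```

```text
pics
t 0.0
qpos [-1.23250241  0.61594205 -0.01260919  1.42488914  0.00811771  1.10339455
 -0.04040161]
joint_vel [ 3.66211557e-05  7.33596722e-04 -1.85614671e-03 -1.19358290e-03
 -1.43209041e-03 -5.18245359e-04 -9.18528732e-05]
effort [ 3.19909004e-04 -4.58950138e+01  2.09124293e-01 -1.65740597e+01
 -6.11066027e-02  2.05612346e-02  2.35610605e-04]
position [0.2316827  0.60669378 0.30156934]
eef_rot [ 1.81354203e-01  9.83416995e-01 -1.27474902e-03 -2.05935108e-04]
wrist_force [-0.28986545  0.61985124 -0.43524489]
wrist_torque [0.00454251 0.02557234 0.00660551]
grip_width 0.09339210968021905
scene {'intrinsics': array([[384.21718202,   0.        , 287.31525893],
       [  0.        , 384.21718202, 203.50650154],
       [  0.        ,   0.        ,   1.        ]]), 'position': array([1.07488621, 0.12476167, 0.89981339]), 'rotation': array([0.15799245, 0.2385422 , 0.78410866, 0.55073552])}
top {'intrinsics': array([[491.4702156 ,   0.        , 282.43035565],
       [  0.        , 491.4702156 , 212.65298088],
       [  0.        ,   0.        ,   1.        ]]), 'position': array([ 0.45289507, -0.05321505,  1.3234258 ]), 'rotation': array([ 0.0405386 , -0.040853  , -0.70305338,  0.70880434])}
wrist {'intrinsics': array([[310.02234829,   0.        , 279.61980038],
       [  0.        , 310.02234829, 214.94066778],
       [  0.        ,   0.        ,   1.        ]]), 'position': array([0.1620556 , 0.63403749, 0.38340268]), 'rotation': array([-0.11444702, -0.0773199 ,  0.56203815,  0.81549778])}
```

View pics/scene0.png

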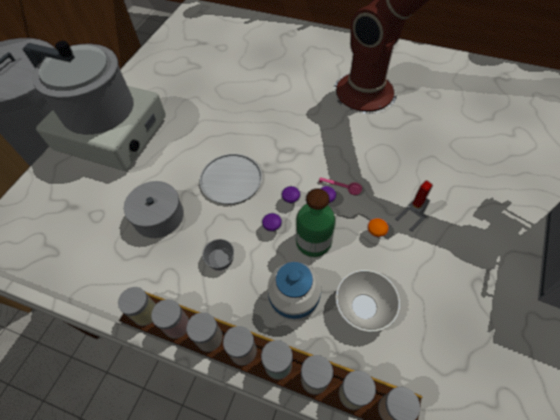

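View pics/top0.png

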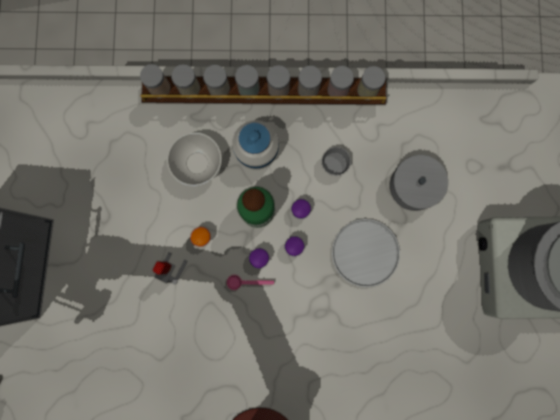

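View pics/wrist0.png

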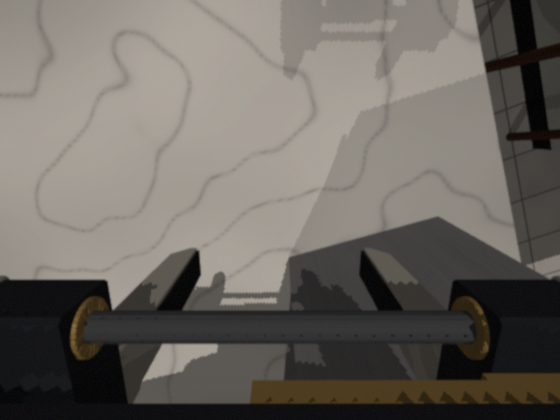

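```bash
cat > h.py <<'E'
from bench import env
import numpy as np, cv2
from scipy.spatial.transform import Rotation as R
F=np.diag([1,-1,-1.])
def proj(m,P):
    c=(R.from_quat(m['rotation']).as_matrix().T@(np.atleast_2d(P)-m['position']).T).T@F
    u=c@np.array(m['intrinsics']).T
    return u[:,:2]/u[:,2:]
def onz(m,px,z):
    d=np.linalg.inv(m['intrinsics'])@np.array([px[0],px[1],1.])
    d=R.from_quat(m['rotation']).as_matrix()@(F@d)
    t=(z-m['position'][2])/d[2]
    return m['position']+t*d
def crop(im,x0,y0,w,h,s,fn):
    cv2.imwrite(fn,cv2.resize(im[y0:y0+h,x0:x0+w,::-1],None,fx=s,fy=s,interpolation=cv2.INTER_CUBIC))
E
python3 - <<'E'
from h import *
t=env.camera_model("top"); s=env.camera_model("scene")
print("handle top", onz(t,(161,267),.154), "foot",onz(t,(178,272),0))
print("cap top",onz(t,(255,199),.21),"bottle",onz(t,(256,207),.1))
print("lid",onz(t,(365,253),.006)); print("lid sc",onz(s,(231,179),.006))
print("cap sc",onz(s,(317,198),.21)); print("handle sc",onz(s,(426,184),.154))
a=cv2.imread("pics/top0.png")[:,:,::-1]; crop(a,120,180,180,130,4.4,"pics/topc.png")
a=cv2.imread("pics/scene0.png")[:,:,::-1]; crop(a,290,150,160,120,4.9,"pics/scenec.png")
E
```

```text
handle top [0.45646393 0.23288249 0.154     ] foot [0.44402166 0.22464622 0.        ]
cap top [0.61262643 0.00982084 0.21      ] bottle [0.60815726 0.01324541 0.1       ]
lid [ 0.49852415 -0.27480292  0.006     ]
lid sc [ 0.50394365 -0.27290151  0.006     ]
cap sc [0.61892066 0.01540128 0.21      ]
handle sc [0.45676801 0.23903443 0.154     ]
```

View pics/topc.png

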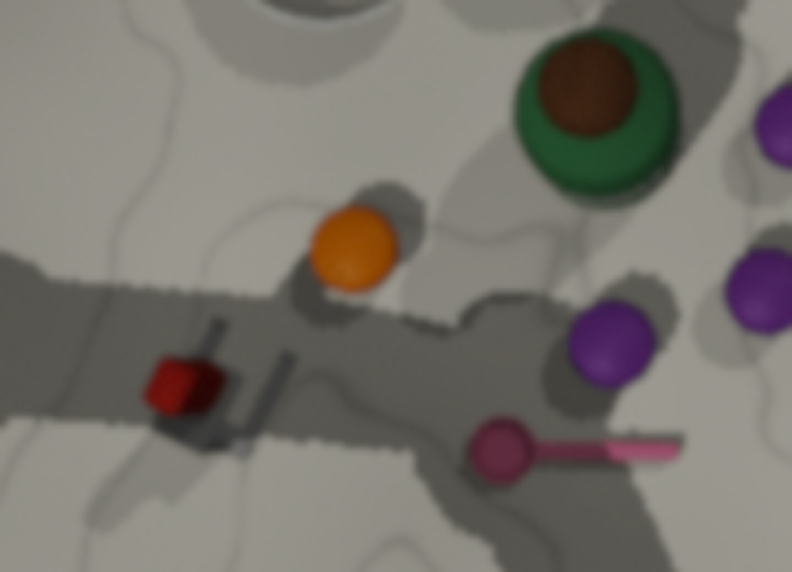

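View pics/scenec.png

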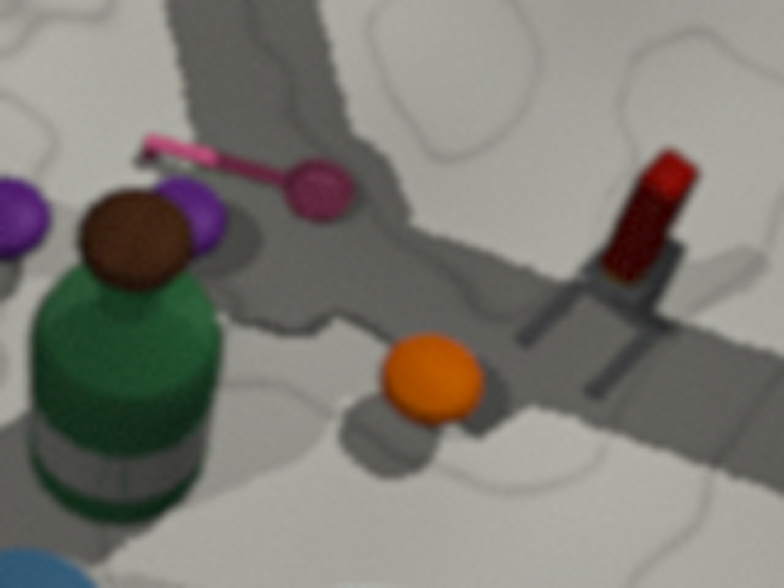

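```bash
python3 - <<'E'
from h import *
from scipy.optimize import least_squares
t=env.camera_model("top"); s=env.camera_model("scene")
L=[(t,(169.5,253.9),(.034,.0235,.007)),(t,(185.5,261.4),(.034,-.0235,.007)),(t,(158.4,268),(0,0,.154)),
(s,(411.8,230),(.034,.0235,.007)),(s,(397.8,219.4),(.034,-.0235,.007)),(s,(428,185),(0,0,.154))]
def f(p):
    r=[]
    Rz=R.from_euler('z',p[2])
    for m,u,P in L: r+=list((proj(m,Rz.apply(P)+[p[0],p[1],0])-u)[0])
    return r
q=least_squares(f,[.45,.23,-.4]); print(q.x,np.degrees(q.x[2]),np.round(q.fun,1))
# bottle: cap centre rim height .2, top dome .214
Lb=[(t,(587/4.4+120,88/4.4+180)),(s,(137/4.9+290,240/4.9+150))]
def g(p): return np.ravel([proj(m,[p[0],p[1],.206])[0]-u for m,u in Lb])
b=least_squares(g,[.6,0]); print(b.x,np.round(b.fun,1))
def obj(name,tp,sp,z):
    print(name,onz(t,tp,z)[:2],onz(s,sp,z)[:2])
obj("lid",(365,253),(231,179),.006)
obj("orange",(200.5,236.5),(378,227.5),.02)
obj("purpleA",(259,258),(328,193),.02); obj("purpleB",(294,246),(290,194),.02); obj("purpleC",(301,208),(271,222),.02)
obj("spoon",(234,283),(355,188),.01); obj("jar",(255,138),(294,275),.15);obj("bowl",(195,159),(367,300),.055); obj("katori",(336,161),(219,254),.03)
E
```

```text
[ 0.45461868  0.24204038 -0.43815376] -25.104361299299285 [-0.5 -1.3 -0.8 -1.2 -1.3 -0.2 -0.3 -1.1 -0.8 -1.2 -0.6 -1.3]
[0.61394619 0.01552894] [-0.8 -1.3 -0.3 -1.7]
lid [ 0.49852415 -0.27480292] [ 0.50394365 -0.27290151]
orange [0.53817273 0.16377587] [0.52895044 0.16405536]
purpleA [0.48259214 0.0077293 ] [0.46711113 0.00899808]
purpleB [ 0.51500466 -0.08455059] [ 0.50558615 -0.08953939]
purpleC [ 0.61660332 -0.1027133 ] [ 0.6074453  -0.10639428]
spoon [0.41639513 0.07345281] [0.41815839 0.07473645]
jar [0.77192881 0.01540401] [0.77943698 0.0195413 ]
bowl [0.73983396 0.17797762] [0.74305111 0.18088386]
katori [ 0.74316033 -0.19573317] [ 0.74271956 -0.19245884]
```

```bash
cat >> h.py <<'E'
def down(yaw):  # tool z down, tool y along puller y (yaw+90deg), tool x = -fork direction
    c,s=np.cos(yaw),np.sin(yaw)
    y=np.array([-s,c,0]); z=np.array([0,0,-1.]); x=np.cross(y,z)
    return R.from_matrix(np.c_[x,y,z])
def delta(pos,yaw):
    st=env.get_state(); r0=R.from_quat(st['eef_rot'])
    rv=(r0.inv()*down(yaw)).as_rotvec(); sh=r0.inv().apply(np.array(pos)-st['position'])*1000
    print("t",round(st['t'],2),"pos",np.round(st['position'],4),"turn",np.round(rv,4),"shift",np.round(sh,1),"F",np.round(st['wrist_force'],2),"M",np.round(st['wrist_torque'],3),"w",round(st['grip_width'],4))
    print(" toolx",np.round(r0.as_matrix()[:,0],4),"tool y",np.round(r0.as_matrix()[:,1],4),"yaw",np.degrees(np.arctan2(-r0.as_matrix()[0,1],r0.as_matrix()[1,1])))
E
python3 - <<'E'
from h import *
delta((.4546,.242,.29),-.438)
E
```

```text
t 0.15 pos [0.2317 0.6068 0.3018] turn [-0.002   0.0001  0.0733] shift [-338.4 -261.3   12.4] F [-0.15 -0.18  0.46] M [0.024 0.013 0.018] w 0.0931
 toolx [-0.9342  0.3567 -0.    ] tool y [ 0.3567  0.9342 -0.002 ] yaw -20.895675314525423
```

Call:
{"name": "carry_out", "arguments": {"commands": [[[0, 0, 0.073, -338, -261, 12, 93], [0, 0, 0.073, -338, -261, 12, 93], [0, 0, 0.073, -338, -261, 12, 93], [0, 0, 0.073, -338, -261, 12, 93], [0, 0, 0.073, -338, -261, 12, 93], [0, 0, 0.073, -338, -261, 12, 93], [0, 0, 0.073, -338, -261, 12, 93], [0, 0, 0.073, -338, -261, 12, 93], [0, 0, 0.073, -338, -261, 12, 93], [0, 0, 0.073, -338, -261, 12, 93], [0, 0, 0.073, -338, -261, 12, 93]]]}}

```text
t: 1.52
position: [0.4538, 0.2442, 0.2907]
eef_rot: [0.216, 0.976, 0.0, -0.0]
wrist_force: [-0.1, 0.6, -0.5]
grip_width: 0.0933
```

```bash
python3 - <<'E'
from h import *
delta((.4546,.242,.189),-.438)
m=env.camera_model("wrist"); im=env.read_camera("wrist"); print(m['position'],R.from_quat(m['rotation']).as_matrix()[:,2])
cv2.imwrite("pics/w1.png",im[:,:,::-1])
Rz=R.from_euler('z',-.438)
for P in [(.034,.0235,.007),(.034,-.0235,.007),(0,0,.154)]: print(proj(m,Rz.apply(P)+[.4546,.242,0]))
E
```

```text
t 1.52 pos [0.4538 0.2442 0.2907] turn [ 0.0002 -0.0005  0.0032] shift [ -1.7  -1.6 101.7] F [-0.07  0.58 -0.54] M [-0.033  0.022 -0.054] w 0.0933
 toolx [-9.069e-01  4.213e-01  5.000e-04] tool y [4.213e-01 9.069e-01 2.000e-04] yaw -24.914354731232333
[0.38615074 0.27617403 0.37243246] [-0.2476961   0.11491732  0.96199826]
[[296.82420971 220.28065723]]
[[258.65124668 220.14722857]]
[[276.67624673 233.62695381]]
```

View pics/w1.png

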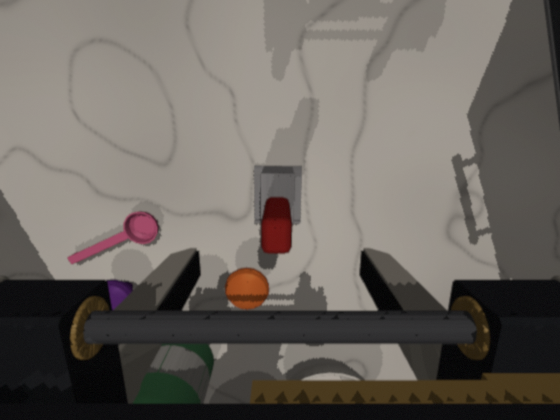

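```bash
python3 - <<'E'
from h import *
a=cv2.imread("pics/w1.png")[:,:,::-1]
a=np.clip(a.astype(float)*1.7,0,255).astype(np.uint8)
crop(a,230,150,100,115,5,"pics/w1c.png")
E
```

```text
(no output)
```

View pics/w1c.png

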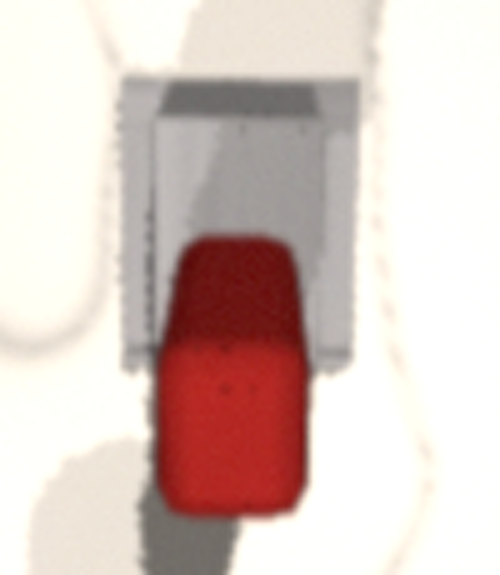

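Call:
{"name": "carry_out", "arguments": {"commands": [[[0, 0, 0.003, -3.6, -1.6, 30, 93], [0, 0, 0.003, -3.6, -1.6, 65, 93], [0, 0, 0.003, -3.6, -1.6, 95, 93], [0, 0, 0.003, -3.6, -1.6, 105, 93], [0, 0, 0.003, -3.6, -1.6, 105, 93], [0, 0, 0.003, -3.6, -1.6, 105, 93], [0, 0, 0.003, -3.6, -1.6, 105, 50], [0, 0, 0.003, -3.6, -1.6, 105, 20], [0, 0, 0.003, -3.6, -1.6, 105, 10], [0, 0, 0.003, -3.6, -1.6, 105, 10], [0, 0, 0.003, -3.6, -1.6, 105, 10], [0, 0, 0.003, -3.6, -1.6, 105, 10], [0, 0, 0.003, -3.6, -1.6, 105, 10], [0, 0, 0.003, -3.6, -1.6, 105, 10]]], "squeeze": 40}}

```text
t: 3.32
position: [0.4571, 0.2398, 0.1857]
eef_rot: [0.219, 0.976, -0.0, -0.0]
wrist_force: [0.0, -0.1, 0.4]
grip_width: 0.0241
```

```bash
python3 - <<'E'
from h import *
delta((.4564,.2412,.41),-.438)
im=env.read_camera("wrist")
cv2.imwrite("pics/w2.png",im[:,:,::-1])
E
```

```text
t 3.33 pos [0.4571 0.2398 0.1857] turn [-0.0001 -0.0001 -0.0027] shift [   1.2    0.9 -224.3] F [ 0.02 -0.12  0.35] M [-0.007  0.023 -0.011] w 0.0241
 toolx [-9.044e-01  4.266e-01  1.000e-04] tool y [ 4.266e-01  9.044e-01 -1.000e-04] yaw -25.252505770040315
```

View pics/w2.png

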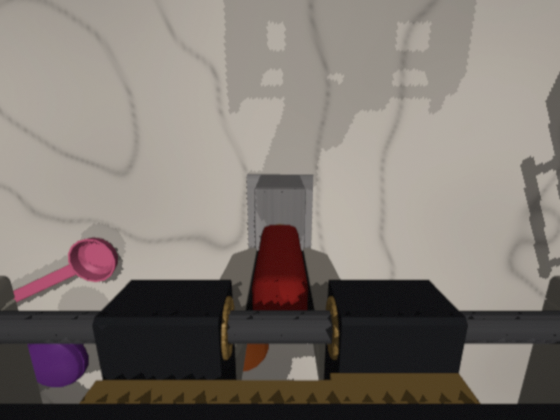

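Call:
{"name": "carry_out", "arguments": {"commands": [[[0, 0, 0, 0, 0, -5, 10], [0, 0, 0, 0, 0, -20, 10], [0, 0, 0, 0, 0, -50, 10], [0, 0, 0, 0, 0, -90, 10], [0, 0, 0, 0, 0, -130, 10], [0, 0, 0, 0, 0, -170, 10], [0, 0, 0, 0, 0, -185, 10], [0, 0, 0, 0, 0, -185, 10], [0, 0, 0, 0, 0, -185, 10]]]}}

```text
t: 4.5
position: [0.4565, 0.2395, 0.3701]
eef_rot: [0.219, 0.976, -0.001, -0.001]
wrist_force: [0.3, 0.4, -2.6]
grip_width: 0.0238
```

```bash
python3 - <<'E'
from h import *
delta((.537,.052,.3697),-.4407)
m=env.camera_model("wrist");im=env.read_camera("wrist")
cv2.imwrite("pics/w3.png",im[:,:,::-1])
s=env.get_state(); r=R.from_quat(s['eef_rot'])
# predicted puller points in tool frame: puller x=-toolx
for P in [(-.036,.017,.0),(-.036,-.017,.0),(.034,.0285,.007),(.034,-.0285,.007),(0,0,.154),(-.036,.017,.067),(-.036,-.017,.067)]:
    print(P,proj(m,s['position']+r.apply([-P[0],P[1],.1857-P[2]])))
a=np.clip(im.astype(float)*1.7,0,255).astype(np.uint8)
crop(a,220,140,120,150,5,"pics/w3c.png")
E
```

```text
t 4.5 pos [0.4565 0.2395 0.3701] turn [-0.0016 -0.0011 -0.    ] shift [-152.8 -135.2    0.4] F [ 0.26  0.41 -2.58] M [-0.073 -0.031  0.033] w 0.0238
 toolx [-0.9044  0.4266  0.0011] tool y [ 0.4266  0.9044 -0.0016] yaw -25.25090933985427
(-0.036, 0.017, 0.0) [[298.61769161 173.41405626]]
(-0.036, -0.017, 0.0) [[259.30063161 173.39643463]]
(0.034, 0.0285, 0.007) [[310.44742537 251.77608998]]
(0.034, -0.0285, 0.007) [[247.45619987 251.75464805]]
(0, 0, 0.154) [[278.32591682 312.55340259]]
(-0.036, 0.017, 0.067) [[304.65938627 188.20778208]]
(-0.036, -0.017, 0.067) [[252.90226053 188.18563806]]
```

View pics/w3c.png

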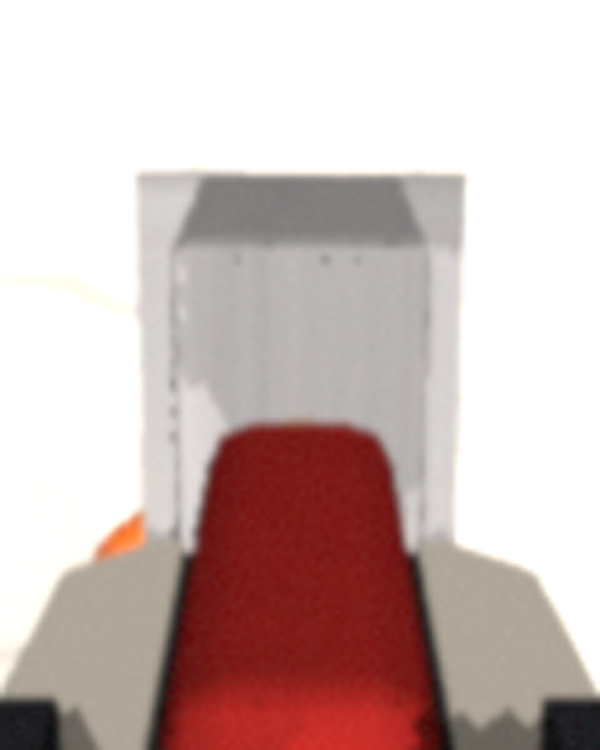

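Call:
{"name": "carry_out", "arguments": {"commands": [[[-0.0016, -0.001, 0, -40, -34, 0, 10], [-0.0016, -0.001, 0, -80, -68, 0, 10], [-0.0016, -0.001, 0, -120, -102, 0, 10], [-0.0016, -0.001, 0, -145, -127, 0, 10], [-0.0016, -0.001, 0, -153, -135, 0, 10], [-0.0016, -0.001, 0, -153, -135, 0, 10], [-0.0016, -0.001, 0, -153, -135, 0, 10], [-0.0016, -0.001, 0, -153, -135, 0, 10]]]}}

```text
t: 5.55
position: [0.5375, 0.0544, 0.3707]
eef_rot: [0.217, 0.976, 0.001, 0.0]
wrist_force: [0.8, -0.7, -2.3]
grip_width: 0.0239
```

```bash
python3 - <<'E'
from h import *
delta((.537,.052,.3697),-.4407)
for n in ["scene","top","wrist"]:
    im=env.read_camera(n); cv2.imwrite(f"pics/{n}4.png",im[:,:,::-1])
    a=np.clip(im.astype(float)*1.6,0,255).astype(np.uint8)
    if n=="scene": crop(a,280,110,120,110,6,"pics/s4c.png")
    if n=="top": crop(a,200,150,130,100,6,"pics/t4c.png")
E
```

```text
t 5.55 pos [0.5375 0.0544 0.3707] turn [0.0022 0.0003 0.0032] shift [-0.6 -2.4  1. ] F [ 0.78 -0.65 -2.26] M [-0.038 -0.027  0.055] w 0.0239
 toolx [-9.058e-01  4.237e-01 -3.000e-04] tool y [0.4237 0.9058 0.0022] yaw -25.06768424161099
```

View pics/s4c.png

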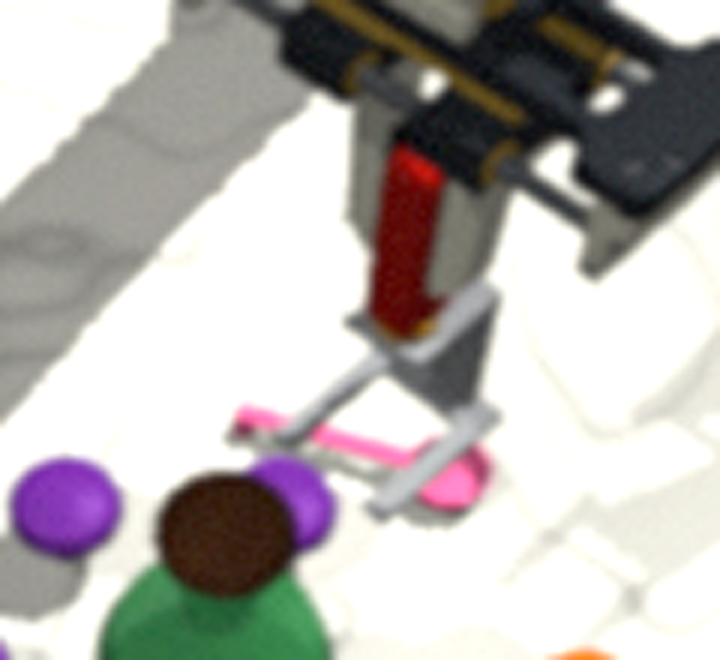

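View pics/t4c.png

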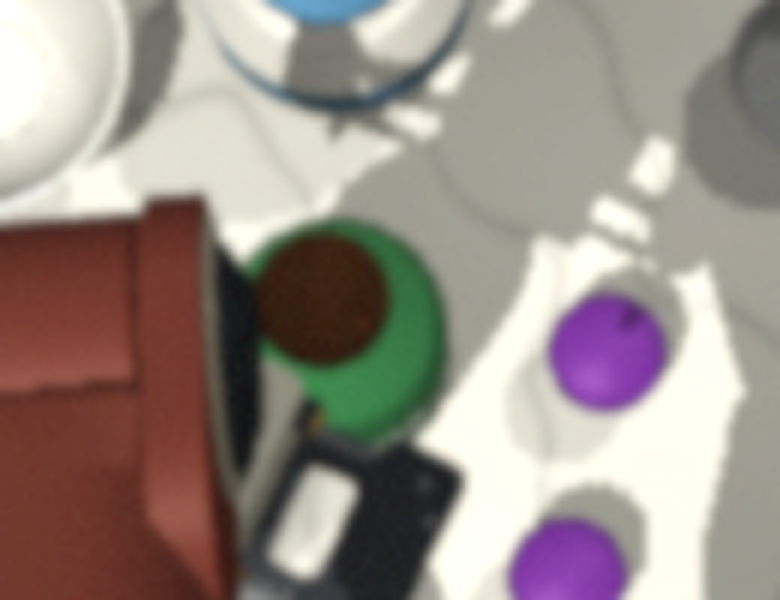

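View pics/wrist4.png

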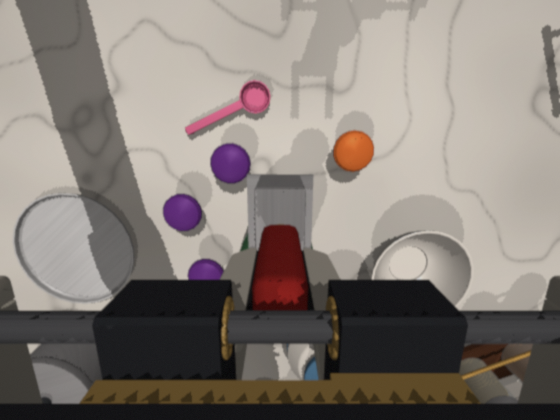

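```bash
python3 - <<'E'
from h import *
from scipy.optimize import least_squares
def seg(fn):
    a=cv2.imread(fn); hsv=cv2.cvtColor(cv2.GaussianBlur(a,(3,3),0),cv2.COLOR_BGR2HSV)
    m=((hsv[...,0]<14)|(hsv[...,0]>172))&(hsv[...,1]>100)&(hsv[...,2]<130)&(hsv[...,2]>20)
    n,l,st,c=cv2.connectedComponentsWithStats(m.astype(np.uint8))
    return st,c
T=np.linspace(0,2*np.pi,60)
pts=np.array([(r*np.cos(t),r*np.sin(t),z) for r,z in [(.027,.196),(.027,.204),(.022,.2088),(.015,.2115),(.007,.2136),(0,.214)] for t in T])
def cen(m,xy):
    p=proj(m,pts+[xy[0],xy[1],0]); h=cv2.convexHull(p.astype(np.float32)); M=cv2.moments(h); return np.array([M['m10'],M['m01']])/M['m00'], M['m00']
obs={}
for fn,n,near in [("scene0","scene",(317,198)),("top0","top",(255,199)),("scene4","scene",(317,198))]:
    st,c=seg(f"pics/{fn}.png"); k=[i for i in range(1,len(c)) if st[i,4]>100 and np.hypot(*(c[i]-near))<8]
    m=env.camera_model(n)
    for i in k:
        q=least_squares(lambda p:cen(m,p)[0]-c[i],[.61,.015]); print(fn,st[i],c[i],q.x,"model area",cen(m,q.x)[1])
s=env.get_state(); r=R.from_quat(s['eef_rot']); m=env.camera_model("scene")
for P in [(.034,.0235,.007),(.034,-.0235,.007),(-.036,.0285,.004),(-.036,.017,.067),(-.036,-.017,.067)]:
    print(P,proj(m,s['position']+r.apply([-P[0]-.0008,P[1],.1857-P[2]])))
E
```

```text
scene0 [307 189  22  19 316] [317.40822785 198.27848101] [0.612383   0.01473534] model area 444.3942770604044
top0 [244 190  19  20 288] [253.14583333 199.51388889] [0.61279026 0.01460078] model area 437.52002645959146
scene4 [307 190  21  18 292] [317.1609589  198.40753425] [0.61288957 0.01432832] model area 444.6311475094408
(0.034, 0.0235, 0.007) [[341.06995899 194.19301439]]
(0.034, -0.0235, 0.007) [[325.41546544 182.29213659]]
(-0.036, 0.0285, 0.004) [[362.57493359 178.40477127]]
(-0.036, 0.017, 0.067) [[362.72520372 157.95633393]]
(-0.036, -0.017, 0.067) [[350.70455709 149.66037746]]
```

```bash
python3 - <<'E'
from h import *
s=env.get_state(); r=R.from_quat(s['eef_rot']); m=env.camera_model("scene")
z=s['position'][2]-.1857+.007
for u,P in [((342.9,194.6),(.034,.0235,.007)),((327.9,182.1),(.034,-.0235,.007))]:
    w=onz(m,u,z); t=r.inv().apply(w-s['position']); print(w,t*1000, "offset from nominal tool xy", t[0]*1000+34,t[1]*1000-P[1]*1000)
print(onz(m,(317.8,198.6),.2055),onz(m,(317.4,198.3),.2055))
a=cv2.imread("pics/scene4.png")[:,:,::-1]
a=np.clip(a.astype(float)*1.8,0,255).astype(np.uint8); crop(a,318,160,60,45,12,"pics/s4d.png")
E
```

```text
[0.57911517 0.06417779 0.19213442] [-32.7294057   27.0917927  178.77803061] offset from nominal tool xy 1.2705943000210098 3.5917926984794875
[0.55707825 0.02268642 0.19213442] [-30.42851    -19.83216714 178.69084751] offset from nominal tool xy 3.5714900001138297 3.667832864676029
[0.61686774 0.01680516 0.2055    ] [0.6164072  0.01574708 0.2055    ]
```

View pics/s4d.png

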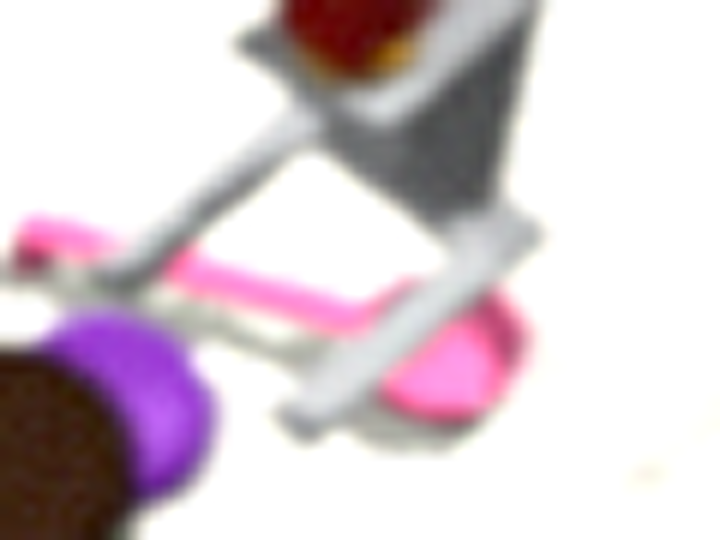

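```bash
python3 - <<'E'
from h import *
delta((.5508,.0422,.3697),-.4407)
E
```

```text
t 5.7 pos [0.5377 0.0533 0.3708] turn [0.0018 0.0009 0.0015] shift [-16.6  -4.5   1.1] F [ 0.33 -0.25 -2.55] M [-0.036 -0.04  -0.032] w 0.024
 toolx [-9.051e-01  4.252e-01 -9.000e-04] tool y [0.4252 0.9051 0.0018] yaw -25.166383588508566
```

Call:
{"name": "carry_out", "arguments": {"commands": [[[0.0015, 0.001, 0.0015, -8, -4, 1, 10], [0.0015, 0.001, 0.0015, -13, -4.3, 1, 10], [0.0015, 0.001, 0.0015, -16.5, -4.3, 1, 10], [0.0015, 0.001, 0.0015, -16.5, -4.3, 1, 10], [0.0015, 0.001, 0.0015, -16.5, -4.3, 1, 10], [0.0015, 0.001, 0.0015, -16.5, -4.3, 1, 10]]]}}

```text
t: 6.45
position: [0.5509, 0.0417, 0.3698]
eef_rot: [0.219, 0.976, 0.0, -0.0]
wrist_force: [-0.4, -0.9, -3.1]
grip_width: 0.0241
```

```bash
python3 - <<'E'
from h import *
delta((.5508,.0422,.3697),-.4407)
for n in ["scene"]:
    im=env.read_camera(n); cv2.imwrite(f"pics/{n}5.png",im[:,:,::-1])
    a=np.clip(im.astype(float)*1.8,0,255).astype(np.uint8)
    crop(a,300,160,70,52,11,"pics/s5c.png")
E
```

```text
t 6.45 pos [0.5509 0.0417 0.3698] turn [ 0.0001 -0.0002 -0.0012] shift [0.3 0.4 0.1] F [-0.36 -0.88 -3.12] M [-0.014 -0.006 -0.007] w 0.0241
 toolx [-9.039e-01  4.277e-01  2.000e-04] tool y [4.277e-01 9.039e-01 1.000e-04] yaw -25.32085071780166
```

View pics/s5c.png

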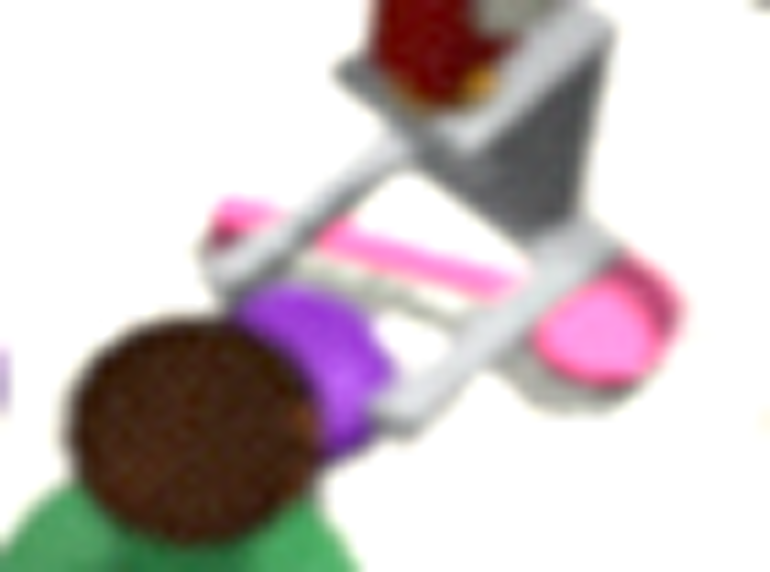

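```bash
cat > ov.py <<'E'
from h import *
def boxes():
    B=[(-.036,.034,.0185,.0285,0,.004),(-.036,.034,-.0285,-.0185,0,.004),(-.036,-.02,-.0285,.0285,0,.004),(-.036,-.031,-.017,.017,0,.067),(-.036,.015,-.017,.017,.062,.067),(.031,.034,.0185,.0285,.004,.007),(.031,.034,-.0285,-.0185,.004,.007)]
    for b in B:
        c=[np.array((b[i],b[2+j],b[4+k])) for i in(0,1) for j in(0,1) for k in(0,1)]
        for a in range(8):
            for d in (1,2,4):
                if not a&d: yield c[a],c[a|d]
T=np.linspace(0,2*np.pi,60)
cap=np.array([(r*np.cos(t),r*np.sin(t),z) for r,z in [(.027,0),(.027,.008),(.022,.0128),(.015,.0155),(.007,.0176),(0,.018)] for t in T])
def ov(src,n,box,sc,out,capxyz,tcp,rot,off):
    m=env.camera_model(n); im=np.clip(cv2.imread(src).astype(float)*1.8,0,255).astype(np.uint8)
    x0,y0,w,h=box
    o=cv2.resize(im[y0:y0+h,x0:x0+w],None,fx=sc,fy=sc,interpolation=cv2.INTER_CUBIC)
    f=lambda P:tuple(int(v) for v in ((proj(m,P)[0]-[x0,y0]+.5)*sc))
    r=R.from_quat(rot)
    for a,b in boxes():
        q=[f(tcp+r.apply([-p[0]+off[0],p[1]+off[1],off[2]-p[2]])) for p in(a,b)]
        cv2.line(o,q[0],q[1],(0,0,255),1,cv2.LINE_AA)
    for k in range(2):
        pp=proj(m,cap[k*60:(k+1)*60]+capxyz); cv2.polylines(o,[((pp-[x0,y0]+.5)*sc).astype(np.int32)],True,(255,255,0),1,cv2.LINE_AA)
    hl=cv2.convexHull(((proj(m,cap+capxyz)-[x0,y0]+.5)*sc).astype(np.int32)); cv2.polylines(o,[hl],True,(0,255,255),1,cv2.LINE_AA)
    cv2.imwrite(out,o)
E
python3 - <<'E'
from ov import *
s=env.get_state()
ov("pics/scene5.png","scene",(300,160,70,52),11,"pics/ov5.png",[.6127,.0146,.196],s['position'],s['eef_rot'],[-.0008,0,.1857])
E
```

```text
(no output)
```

View pics/ov5.png

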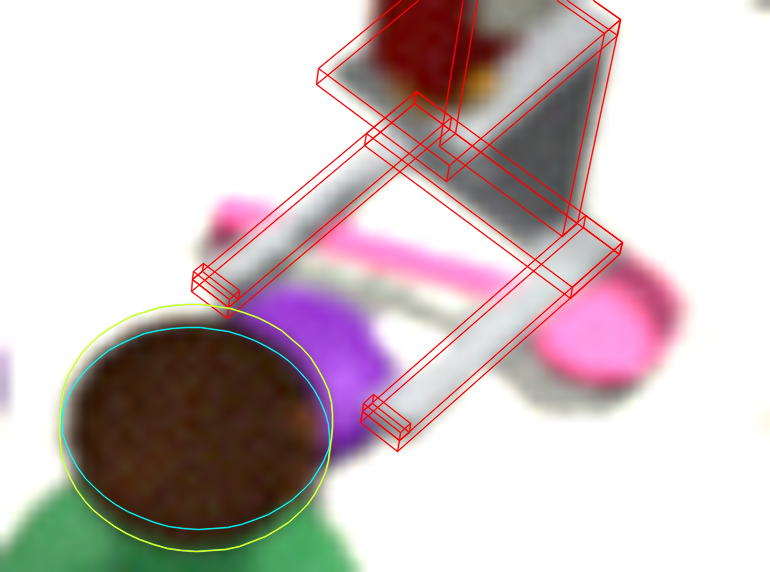

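Call:
{"name": "carry_out", "arguments": {"commands": [[[0, 0, 0, -3, 0.8, 0, 10], [0, 0, 0, -7, 0.8, 0, 10], [0, 0, 0, -11, 0.8, 0, 10], [0, 0, 0, -15, 0.8, 0, 10], [0, 0, 0, -19, 0.8, 0, 10], [0, 0, 0, -23, 0.8, 0, 10], [0, 0, 0, -27, 0.8, 0, 10], [0, 0, 0, -31, 0.8, 0, 10], [0, 0, 0, -35, 0.8, 0, 10], [0, 0, 0, -38, 0.8, 0, 10], [0, 0, 0, -38, 0.8, 0, 10], [0, 0, 0, -38, 0.8, 0, 10]]]}}

```text
t: 8.0
position: [0.5856, 0.0261, 0.3697]
eef_rot: [0.219, 0.976, 0.0, -0.0]
wrist_force: [0.0, -0.1, -3.4]
grip_width: 0.0237
```

```bash
python3 - <<'E'
from ov import *
delta((.6110,.0142,.3697),-.4407)
s=env.get_state()
for n in ["scene"]:
    im=env.read_camera(n); cv2.imwrite(f"pics/{n}6.png",im[:,:,::-1])
ov("pics/scene6.png","scene",(290,160,70,52),11,"pics/ov6.png",[.6127,.0146,.196],s['position'],s['eef_rot'],[-.0008,0,.1857])
crop(np.clip(im.astype(float)*1.8,0,255).astype(np.uint8),290,160,70,52,11,"pics/s6c.png")
E
```

```text
t 8.0 pos [0.5856 0.0261 0.3697] turn [ 0.     -0.0003 -0.0015] shift [-28.1   0.2   0. ] F [ 0.03 -0.08 -3.43] M [-0.015 -0.047 -0.006] w 0.0237
 toolx [-9.038e-01  4.279e-01  3.000e-04] tool y [0.4279 0.9038 0.    ] yaw -25.334809165391462
```

View pics/s6c.png

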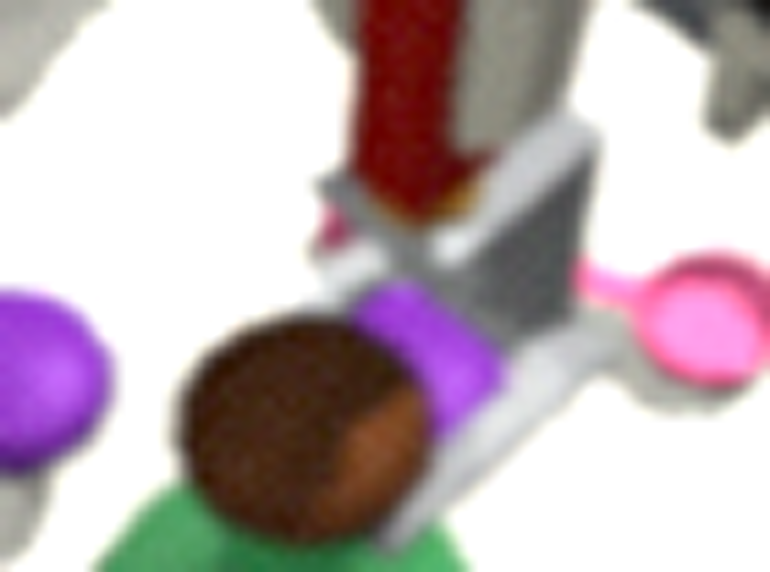

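View pics/ov6.png

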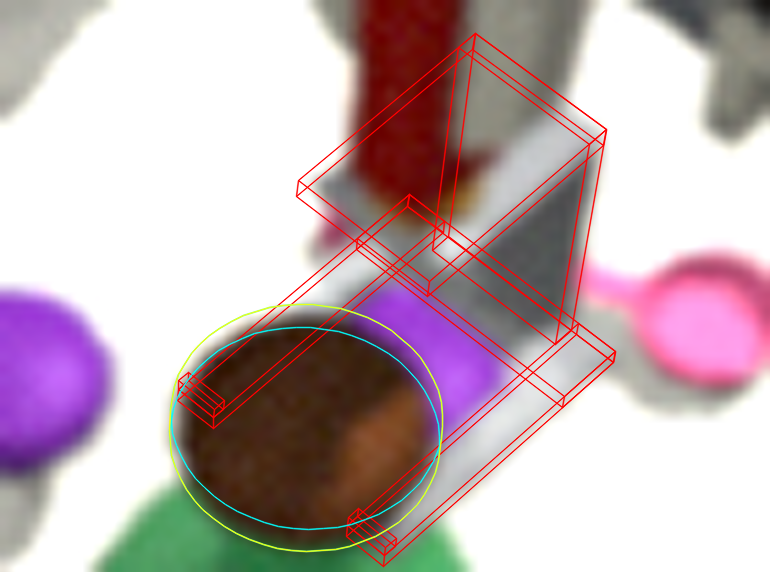

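Call:
{"name": "carry_out", "arguments": {"commands": [[[0, 0, 0, -3, 0.2, 0, 10], [0, 0, 0, -6, 0.2, 0, 10], [0, 0, 0, -9, 0.2, 0, 10], [0, 0, 0, -12, 0.2, 0, 10], [0, 0, 0, -15, 0.2, 0, 10], [0, 0, 0, -18, 0.2, 0, 10], [0, 0, 0, -21, 0.2, 0, 10], [0, 0, 0, -23, 0.2, 0, 10], [0, 0, 0, -25, 0.2, 0, 10], [0, 0, 0, -26, 0.2, 0, 10], [0, 0, 0, -26, 0.2, 0, 10], [0, 0, 0, -26, 0.2, 0, 10]]]}}

```text
t: 9.55
position: [0.6092, 0.0151, 0.3697]
eef_rot: [0.219, 0.976, 0.0, -0.0]
wrist_force: [0.1, -0.6, -2.4]
grip_width: 0.0237
```

```bash
python3 - <<'E'
from ov import *
delta((.6110,.0142,.3697),-.4407)
s=env.get_state()
for n in ["scene"]:
    im=env.read_camera(n); cv2.imwrite(f"pics/{n}7.png",im[:,:,::-1])
ov("pics/scene7.png","scene",(290,160,70,52),11,"pics/ov7.png",[.6127,.0146,.196],s['position'],s['eef_rot'],[-.0008,0,.1857])
crop(np.clip(im.astype(float)*1.8,0,255).astype(np.uint8),290,160,70,52,11,"pics/s7c.png")
E
```

```text
t 9.55 pos [0.6092 0.0151 0.3697] turn [ 0.     -0.0002 -0.0014] shift [-2.  -0.1  0. ] F [ 0.15 -0.63 -2.4 ] M [-0.053  0.045 -0.021] w 0.0237
 toolx [-9.038e-01  4.279e-01  2.000e-04] tool y [0.4279 0.9038 0.    ] yaw -25.33244187977109
```

View pics/s7c.png

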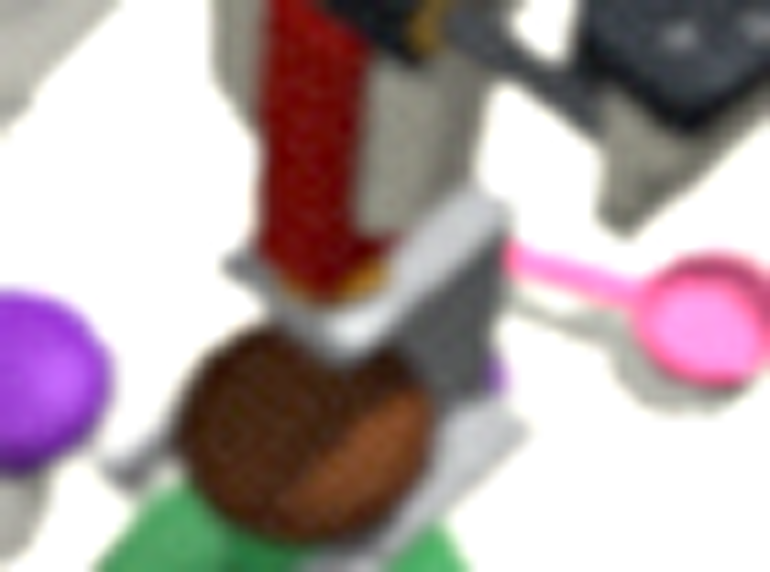

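View pics/ov7.png

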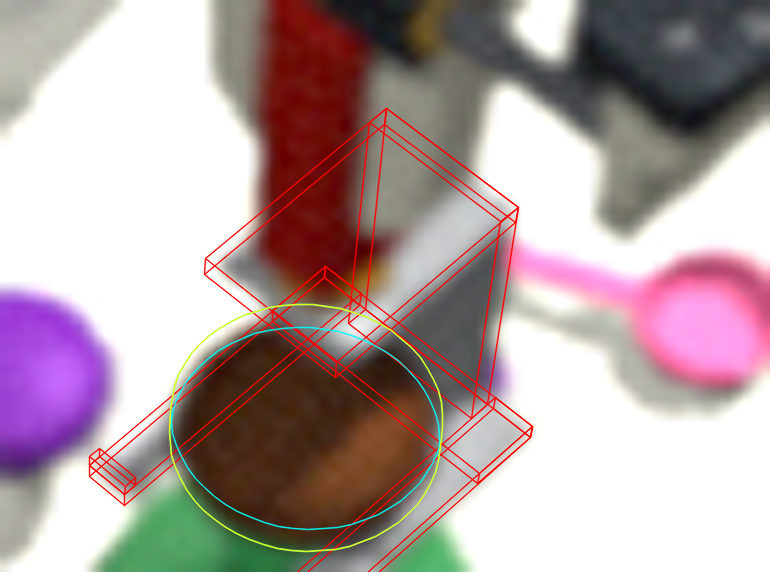

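Call:
{"name": "carry_out", "arguments": {"commands": [[[0, 0, 0, -1.5, 0, 0, 10], [0, 0, 0, -3, 0, 0, 10], [0, 0, 0, -4, 0, 0, 10], [0, 0, 0, -4, 0, 0, 10], [0, 0, 0, -4, 0, 0, 10]]]}}

```text
t: 10.22
position: [0.6129, 0.0134, 0.3698]
eef_rot: [0.219, 0.976, 0.0, -0.0]
wrist_force: [-0.8, 0.5, -3.2]
grip_width: 0.0238
```

```bash
cat > f.py <<'E'
from h import *
import sys
delta((.6110,.0142,.3697),-.4407)
s=env.get_state(); r=R.from_quat(s['eef_rot'])
print("tool-frame F",np.round(r.inv().apply(s['wrist_force']),2),"M",np.round(r.inv().apply(s['wrist_torque']),3))
E
python3 f.py
```

```text
t 10.22 pos [0.6129 0.0134 0.3698] turn [ 0.0001 -0.0001 -0.0015] shift [ 2.  -0.1  0.1] F [-0.83  0.45 -3.22] M [-0.055 -0.031 -0.009] w 0.0238
 toolx [-9.038e-01  4.279e-01  1.000e-04] tool y [4.279e-01 9.038e-01 1.000e-04] yaw -25.33706187582041
tool-frame F [0.94 0.05 3.22] M [ 0.036 -0.051  0.009]
```

Call:
{"name": "carry_out", "arguments": {"commands": [[[0, 0, 0, -0.5, 0, 0, 10], [0, 0, 0, -1, 0, 0, 10], [0, 0, 0, -1, 0, 0, 10], [0, 0, 0, -1, 0, 0, 10]]]}}

```text
t: 10.72
position: [0.6138, 0.0129, 0.3697]
eef_rot: [0.219, 0.976, 0.0, -0.0]
wrist_force: [-0.6, -0.2, -1.6]
grip_width: 0.0241
```

```bash
python3 f.py
```

```text
t 10.72 pos [0.6138 0.0129 0.3697] turn [ 0.     -0.0001 -0.0016] shift [ 3.1 -0.   0. ] F [-0.61 -0.21 -1.59] M [-0.011 -0.     0.011] w 0.0241
 toolx [-9.038e-01  4.280e-01  1.000e-04] tool y [0.428  0.9038 0.    ] yaw -25.34165912104562
tool-frame F [ 0.46 -0.46  1.59] M [ 0.01  -0.005 -0.011]
```

Call:
{"name": "carry_out", "arguments": {"commands": [[[0, 0, 0, -0.5, 0, 0, 10], [0, 0, 0, -1, 0, 0, 10], [0, 0, 0, -1, 0, 0, 10], [0, 0, 0, -1, 0, 0, 10]]]}}

```text
t: 11.22
position: [0.6147, 0.0125, 0.3697]
eef_rot: [0.219, 0.976, 0.0, -0.0]
wrist_force: [0.4, -0.2, -2.0]
grip_width: 0.0236
```

```bash
python3 f.py
```

```text
t 11.22 pos [0.6147 0.0125 0.3697] turn [-0.     -0.0001 -0.0016] shift [ 4. -0.  0.] F [ 0.42 -0.18 -2.03] M [-0.009 -0.009  0.01 ] w 0.0236
 toolx [-9.038e-01  4.280e-01  1.000e-04] tool y [ 0.428   0.9038 -0.    ] yaw -25.340067952649783
tool-frame F [-0.46  0.02  2.03] M [ 0.005 -0.012 -0.01 ]
```

Call:
{"name": "carry_out", "arguments": {"commands": [[[0, 0, 0, -0.5, 0, 0, 10], [0, 0, 0, -1, 0, 0, 10], [0, 0, 0, -1, 0, 0, 10], [0, 0, 0, -1, 0, 0, 10]]]}}

```text
t: 11.72
position: [0.6156, 0.012, 0.3697]
eef_rot: [0.219, 0.976, 0.0, -0.0]
wrist_force: [0.4, 0.3, -2.5]
grip_width: 0.0236
```

```bash
python3 f.py
```

```text
t 11.72 pos [0.6156 0.012  0.3697] turn [ 0.     -0.0001 -0.0016] shift [ 5. -0.  0.] F [ 0.41  0.35 -2.51] M [-0.031  0.034 -0.016] w 0.0236
 toolx [-9.038e-01  4.280e-01  1.000e-04] tool y [0.428  0.9038 0.    ] yaw -25.339493376140563
tool-frame F [-0.22  0.49  2.51] M [0.043 0.017 0.016]
```

```bash
python3 - <<'E'
from ov import *
s=env.get_state()
for n in ["scene"]:
    im=env.read_camera(n); cv2.imwrite(f"pics/{n}8.png",im[:,:,::-1])
ov("pics/scene8.png","scene",(290,160,70,52),11,"pics/ov8.png",[.6127,.0146,.196],s['position'],s['eef_rot'],[-.0008,0,.1857])
crop(np.clip(im.astype(float)*1.8,0,255).astype(np.uint8),290,160,70,52,11,"pics/s8c.png")
E
```

```text
(no output)
```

View pics/s8c.png

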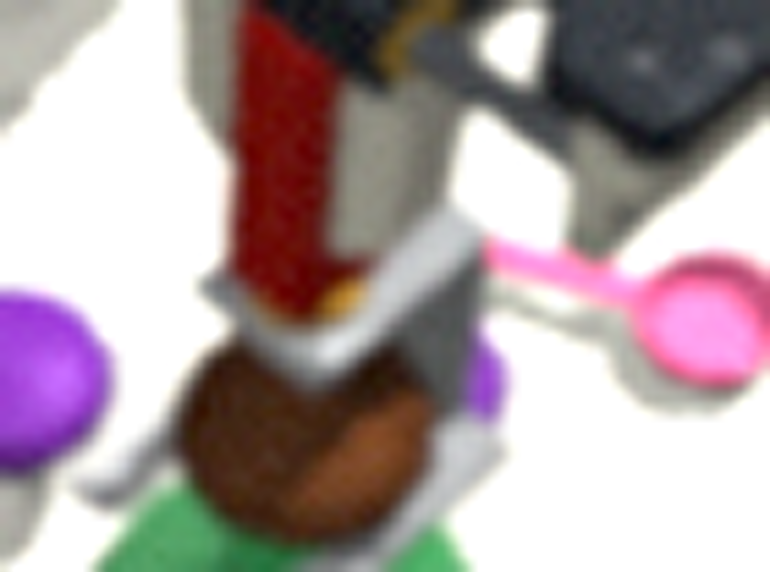

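Call:
{"name": "carry_out", "arguments": {"commands": [[[0, 0, 0, -0.5, 0, 0, 10], [0, 0, 0, -1, 0, 0, 10], [0, 0, 0, -1, 0, 0, 10], [0, 0, 0, -1, 0, 0, 10]]]}}

```text
t: 12.28
position: [0.6165, 0.0116, 0.3698]
eef_rot: [0.219, 0.976, 0.0, -0.0]
wrist_force: [0.2, 0.4, -1.5]
grip_width: 0.0237
```

```bash
python3 f.py
```

```text
t 12.28 pos [0.6165 0.0116 0.3698] turn [ 0.0001 -0.0001 -0.0016] shift [ 6.  -0.   0.1] F [ 0.16  0.44 -1.49] M [-0.024 -0.004  0.019] w 0.0237
 toolx [-9.038e-01  4.280e-01  1.000e-04] tool y [4.280e-01 9.038e-01 1.000e-04] yaw -25.340029838601158
tool-frame F [0.04 0.46 1.49] M [ 0.02  -0.014 -0.019]
```

Call:
{"name": "carry_out", "arguments": {"commands": [[[0, 0, 0, -0.5, 0, 0, 10], [0, 0, 0, -1, 0, 0, 10], [0, 0, 0, -1, 0, 0, 10], [0, 0, 0, -1, 0, 0, 10]]]}}

```text
t: 12.78
position: [0.6173, 0.0113, 0.3697]
eef_rot: [0.219, 0.976, 0.0, -0.0]
wrist_force: [-1.0, 0.5, -2.3]
grip_width: 0.024
```

```bash
python3 f.py
```

```text
t 12.78 pos [0.6173 0.0113 0.3697] turn [ 0.     -0.0004 -0.0015] shift [ 6.9 -0.1  0. ] F [-0.98  0.53 -2.3 ] M [ 0.065  0.099 -0.021] w 0.024
 toolx [-9.038e-01  4.279e-01  4.000e-04] tool y [0.4279 0.9038 0.    ] yaw -25.333606396658393
tool-frame F [1.11 0.06 2.3 ] M [-0.017  0.117  0.021]
```

Call:
{"name": "carry_out", "arguments": {"commands": [[[0, 0, 0, -0.5, 0, 0, 10], [0, 0, 0, -0.5, 0, 0, 10], [0, 0, 0, -0.5, 0, 0, 10]]]}}

```text
t: 13.15
position: [0.6175, 0.0112, 0.3696]
eef_rot: [0.219, 0.976, 0.0, -0.001]
wrist_force: [-2.0, 0.7, -1.1]
grip_width: 0.0235
```

```bash
python3 f.py
```

```text
t 13.15 pos [0.6175 0.0112 0.3696] turn [-0.0001 -0.0012 -0.0014] shift [ 7.2 -0.1 -0. ] F [-2.04  0.67 -1.07] M [0.162 0.537 0.03 ] w 0.0235
 toolx [-0.9039  0.4278  0.0012] tool y [ 4.278e-01  9.039e-01 -1.000e-04] yaw -25.327899290507396
tool-frame F [ 2.13 -0.27  1.08] M [ 0.083  0.555 -0.03 ]
```

Call:
{"name": "carry_out", "arguments": {"commands": [[[0, 0, 0, 2, 0, 0, 10], [0, 0, 0, 4, 0, 0, 10], [0, 0, 0, 4.7, 0, 0, 10], [0, 0, 0, 4.7, 0, 0, 10], [0, 0, 0, 4.7, 0, -1, 10], [0, 0, 0, 4.7, 0, -2, 10], [0, 0, 0, 4.7, 0, -3, 10], [0, 0, 0, 4.7, 0, -4, 10], [0, 0, 0, 4.7, 0, -5, 10], [0, 0, 0, 4.7, 0, -5.5, 10], [0, 0, 0, 4.7, 0, -5.5, 10], [0, 0, 0, 4.7, 0, -5.5, 10]]]}}

```text
t: 14.65
position: [0.6136, 0.013, 0.3752]
eef_rot: [0.219, 0.976, 0.0, -0.0]
wrist_force: [-0.1, -0.4, -3.0]
grip_width: 0.0233
```

```bash
python3 f.py
```

```text
t 14.65 pos [0.6136 0.013  0.3752] turn [-0.     -0.0001 -0.0016] shift [2.8 0.  5.5] F [-0.07 -0.43 -3.03] M [ 0.038 -0.016  0.017] w 0.0233
 toolx [-9.038e-01  4.280e-01  1.000e-04] tool y [ 0.428   0.9038 -0.    ] yaw -25.34028363758324
tool-frame F [-0.13 -0.42  3.03] M [-0.041  0.001 -0.017]
```

Call:
{"name": "carry_out", "arguments": {"commands": [[[0, 0, 0, 0, 0, -0.3, 10], [0, 0, 0, 0, 0, -0.6, 10], [0, 0, 0, 0, 0, -0.9, 10], [0, 0, 0, 0, 0, -1.2, 10], [0, 0, 0, 0, 0, -1.5, 10], [0, 0, 0, 0, 0, -1.8, 10], [0, 0, 0, 0, 0, -2.1, 10], [0, 0, 0, 0, 0, -2.4, 10], [0, 0, 0, 0, 0, -2.7, 10], [0, 0, 0, 0, 0, -3, 10]]]}}

```text
t: 15.9
position: [0.6136, 0.013, 0.3779]
eef_rot: [0.219, 0.976, -0.0, -0.0]
wrist_force: [0.6, -1.3, -5.1]
grip_width: 0.024
```

```bash
python3 f.py
```

```text
t 15.9 pos [0.6136 0.013  0.3779] turn [-0.0001 -0.0003 -0.0015] shift [ 2.8 -0.1  8.2] F [ 0.55 -1.26 -5.1 ] M [-0.036 -0.326 -0.081] w 0.024
 toolx [-9.038e-01  4.279e-01  3.000e-04] tool y [ 4.279e-01  9.038e-01 -1.000e-04] yaw -25.3368243723198
tool-frame F [-1.04 -0.9   5.1 ] M [-0.107 -0.31   0.081]
```

Call:
{"name": "carry_out", "arguments": {"commands": [[[0, 0, 0, 0, 0, -0.2, 10], [0, 0, 0, 0, 0, -0.4, 10], [0, 0, 0, 0, 0, -0.6, 10], [0, 0, 0, 0, 0, -0.8, 10], [0, 0, 0, 0, 0, -1.0, 10]]]}}

```text
t: 16.52
position: [0.6135, 0.013, 0.3789]
eef_rot: [0.219, 0.976, -0.0, -0.0]
wrist_force: [0.6, 0.1, -8.3]
grip_width: 0.0237
```

```bash
python3 f.py
```

```text
t 16.52 pos [0.6135 0.013  0.3789] turn [-0.0002 -0.0005 -0.0015] shift [2.8 0.  9.2] F [ 0.56  0.09 -8.25] M [-0.035 -0.402  0.017] w 0.0237
 toolx [-9.038e-01  4.280e-01  5.000e-04] tool y [ 4.280e-01  9.038e-01 -2.000e-04] yaw -25.338319393251087
tool-frame F [-0.47  0.33  8.25] M [-0.141 -0.378 -0.017]
```

```bash
python3 - <<'E'
from ov import *
s=env.get_state()
for n in ["scene"]:
    im=env.read_camera(n); cv2.imwrite(f"pics/{n}9.png",im[:,:,::-1])
ov("pics/scene9.png","scene",(290,140,70,72),9,"pics/ov9.png",[.6127,.0146,.196],s['position'],s['eef_rot'],[-.0008,0,.1857])
crop(np.clip(im.astype(float)*1.8,0,255).astype(np.uint8),290,140,70,72,8,"pics/s9c.png")
E
python3 f.py
```

```text
t 16.57 pos [0.6135 0.013  0.379 ] turn [-0.0002 -0.0005 -0.0016] shift [2.8 0.  9.3] F [ 0.22 -0.3  -7.12] M [-0.052 -0.354  0.066] w 0.0239
 toolx [-9.038e-01  4.280e-01  5.000e-04] tool y [ 4.280e-01  9.038e-01 -2.000e-04] yaw -25.340769486987455
tool-frame F [-0.33 -0.17  7.12] M [-0.104 -0.342 -0.066]
```

View pics/s9c.png

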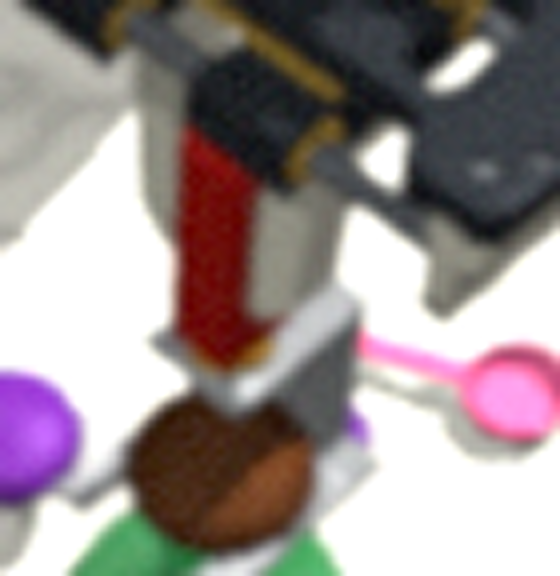

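View pics/ov9.png

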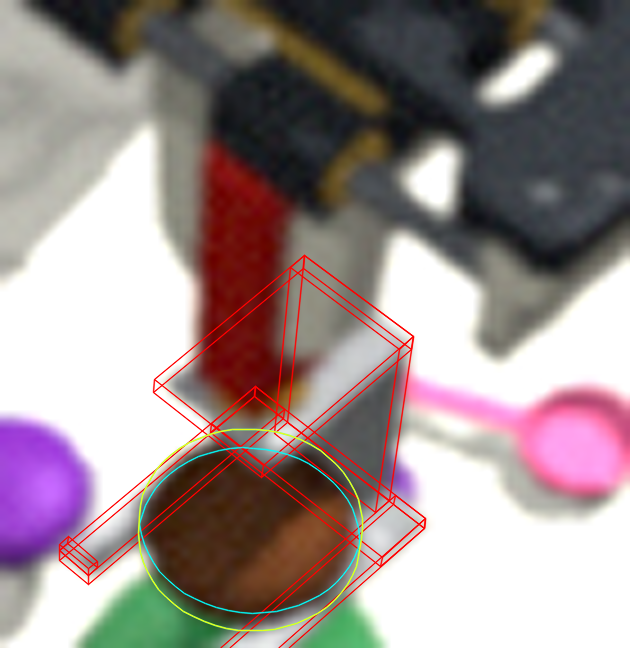

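Call:
{"name": "carry_out", "arguments": {"commands": [[[0, -0.003, 0, 0.5, 0, -0.1, 10], [0, -0.006, 0, 1.1, 0, -0.2, 10], [0, -0.006, 0, 1.1, 0, -0.3, 10], [0, -0.006, 0, 1.1, 0, -0.3, 10]]]}}

```text
t: 17.08
position: [0.6124, 0.0135, 0.3794]
eef_rot: [0.219, 0.976, -0.001, 0.003]
wrist_force: [0.2, 0.4, -7.9]
grip_width: 0.0237
```

```bash
python3 f.py
```

```text
t 17.07 pos [0.6124 0.0135 0.3794] turn [-0.0002  0.0053 -0.0015] shift [1.6 0.  9.7] F [ 0.22  0.36 -7.85] M [ 0.029 -0.174  0.019] w 0.0237
 toolx [-0.9038  0.4279 -0.0053] tool y [ 4.279e-01  9.038e-01 -2.000e-04] yaw -25.33732087152253
tool-frame F [-0.01  0.42  7.85] M [-0.101 -0.145 -0.018]
```

Call:
{"name": "carry_out", "arguments": {"commands": [[[0, -0.001, 0, 0.2, 0, -0.2, 10], [0, -0.002, 0, 0.4, 0, -0.4, 10], [0, -0.002, 0, 0.4, 0, -0.6, 10], [0, -0.002, 0, 0.4, 0, -0.8, 10], [0, -0.002, 0, 0.4, 0, -1.0, 10], [0, -0.002, 0, 0.4, 0, -1.2, 10], [0, -0.002, 0, 0.4, 0, -1.4, 10], [0, -0.002, 0, 0.4, 0, -1.6, 10]]]}}

```text
t: 18.08
position: [0.6121, 0.0137, 0.3811]
eef_rot: [0.219, 0.976, -0.001, 0.004]
wrist_force: [-0.2, -0.8, -10.2]
grip_width: 0.0241
```

```bash
python3 f.py
```

```text
t 18.07 pos [0.6121 0.0137 0.3811] turn [-0.0002  0.0074 -0.0015] shift [ 1.3  0.  11.4] F [ -0.2   -0.83 -10.2 ] M [ 0.072 -0.039  0.012] w 0.0241
 toolx [-0.9038  0.4279 -0.0074] tool y [ 4.279e-01  9.038e-01 -2.000e-04] yaw -25.336778935570955
tool-frame F [-0.1  -0.83 10.2 ] M [-0.082 -0.005 -0.011]
```

Call:
{"name": "carry_out", "arguments": {"commands": [[[0, 0, 0, 0, 0, -0.2, 10], [0, 0, 0, 0, 0, -0.4, 10], [0, 0, 0, 0, 0, -0.6, 10], [0, 0, 0, 0, 0, -0.8, 10], [0, 0, 0, 0, 0, -1.0, 10], [0, 0, 0, 0, 0, -1.2, 10], [0, 0, 0, 0, 0, -1.4, 10], [0, 0, 0, 0, 0, -1.6, 10], [0, 0, 0, 0, 0, -1.8, 10], [0, 0, 0, 0, 0, -2.0, 10]]]}}

```text
t: 19.32
position: [0.6121, 0.0137, 0.383]
eef_rot: [0.219, 0.976, -0.001, 0.004]
wrist_force: [-0.0, 0.6, -9.9]
grip_width: 0.0239
```

```bash
python3 f.py;  python3 - <<'E'
from ov import *
s=env.get_state()
for n in ["scene"]:
    im=env.read_camera(n); cv2.imwrite(f"pics/{n}10.png",im[:,:,::-1])
crop(np.clip(im.astype(float)*1.8,0,255).astype(np.uint8),280,150,70,112,7,"pics/s10c.png")
E
```

```text
t 19.32 pos [0.6121 0.0137 0.383 ] turn [-0.0002  0.0076 -0.0015] shift [ 1.4  0.  13.3] F [-0.04  0.56 -9.89] M [0.053 0.136 0.002] w 0.0239
 toolx [-0.9038  0.4279 -0.0076] tool y [ 4.280e-01  9.038e-01 -2.000e-04] yaw -25.33804001386358
tool-frame F [0.35 0.49 9.89] M [ 0.01   0.145 -0.003]
```

View pics/s10c.png

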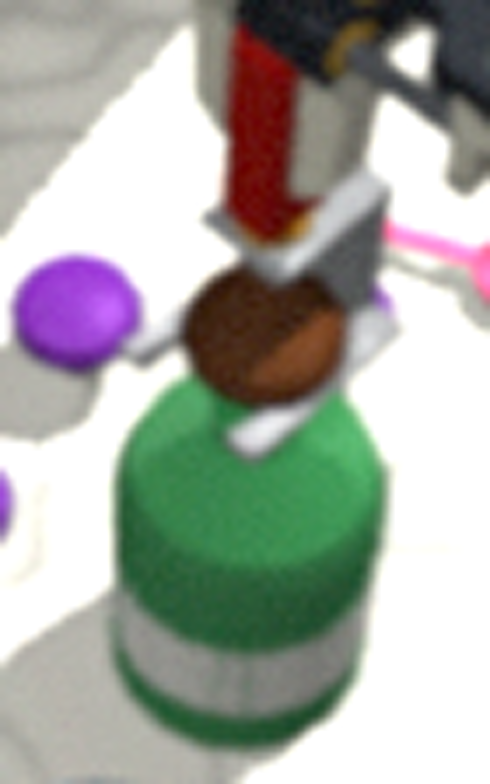

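Call:
{"name": "carry_out", "arguments": {"commands": [[[0, 0, 0, 0, 0, -0.2, 10], [0, 0, 0, 0, 0, -0.4, 10], [0, 0, 0, 0, 0, -0.6, 10], [0, 0, 0, 0, 0, -0.8, 10], [0, 0, 0, 0, 0, -1.0, 10], [0, 0, 0, 0, 0, -1.2, 10], [0, 0, 0, 0, 0, -1.4, 10], [0, 0, 0, 0, 0, -1.6, 10], [0, 0, 0, 0, 0, -1.8, 10], [0, 0, 0, 0, 0, -2.0, 10], [0, 0, 0, 0, 0, -2.2, 10], [0, 0, 0, 0, 0, -2.4, 10], [0, 0, 0, 0, 0, -2.6, 10], [0, 0, 0, 0, 0, -2.8, 10]]]}}

```text
t: 21.12
position: [0.6122, 0.0136, 0.3859]
eef_rot: [0.219, 0.976, -0.001, 0.004]
wrist_force: [0.1, -0.2, -11.2]
grip_width: 0.0236
```

```bash
python3 f.py
```

```text
t 21.12 pos [0.6122 0.0136 0.3859] turn [-0.      0.0079 -0.0016] shift [ 1.5 -0.  16.2] F [  0.12  -0.18 -11.19] M [-0.051  0.152  0.012] w 0.0236
 toolx [-0.9038  0.428  -0.0079] tool y [0.428  0.9038 0.    ] yaw -25.34026283514875
tool-frame F [-0.09 -0.11 11.19] M [ 0.111  0.115 -0.012]
```

Call:
{"name": "carry_out", "arguments": {"commands": [[[0, 0, 0, 0, 0, -0.2, 10], [0, 0, 0, 0, 0, -0.4, 10], [0, 0, 0, 0, 0, -0.6, 10], [0, 0, 0, 0, 0, -0.8, 10], [0, 0, 0, 0, 0, -1.0, 10], [0, 0, 0, 0, 0, -1.2, 10], [0, 0, 0, 0, 0, -1.4, 10], [0, 0, 0, 0, 0, -1.6, 10], [0, 0, 0, 0, 0, -1.8, 10], [0, 0, 0, 0, 0, -2.0, 10], [0, 0, 0, 0, 0, -2.2, 10], [0, 0, 0, 0, 0, -2.4, 10], [0, 0, 0, 0, 0, -2.6, 10], [0, 0, 0, 0, 0, -2.8, 10]]]}}

```text
t: 22.88
position: [0.6122, 0.0137, 0.3887]
eef_rot: [0.219, 0.976, -0.001, 0.004]
wrist_force: [-0.4, 0.4, -11.8]
grip_width: 0.0242
```

```bash
python3 f.py
```

```text
t 22.88 pos [0.6122 0.0137 0.3887] turn [ 0.      0.008  -0.0015] shift [ 1.5 -0.  19. ] F [ -0.39   0.38 -11.82] M [0.043 0.034 0.025] w 0.0242
 toolx [-0.9038  0.4279 -0.008 ] tool y [0.428  0.9038 0.    ] yaw -25.337670022663215
tool-frame F [ 0.61  0.17 11.81] M [-0.025  0.049 -0.025]
```

Call:
{"name": "carry_out", "arguments": {"commands": [[[0, 0, 0, 0, 0, -0.2, 10], [0, 0, 0, 0, 0, -0.4, 10], [0, 0, 0, 0, 0, -0.6, 10], [0, 0, 0, 0, 0, -0.8, 10], [0, 0, 0, 0, 0, -1.0, 10], [0, 0, 0, 0, 0, -1.2, 10], [0, 0, 0, 0, 0, -1.4, 10], [0, 0, 0, 0, 0, -1.6, 10], [0, 0, 0, 0, 0, -1.8, 10], [0, 0, 0, 0, 0, -2.0, 10], [0, 0, 0, 0, 0, -2.2, 10], [0, 0, 0, 0, 0, -2.4, 10], [0, 0, 0, 0, 0, -2.6, 10], [0, 0, 0, 0, 0, -2.8, 10], [0, 0, 0, 0, 0, -3.0, 10], [0, 0, 0, 0, 0, -3.2, 10], [0, 0, 0, 0, 0, -3.4, 10], [0, 0, 0, 0, 0, -3.6, 10]]]}}

```text
t: 25.12
position: [0.6123, 0.0137, 0.3926]
eef_rot: [0.219, 0.976, -0.001, 0.004]
wrist_force: [-0.1, 0.1, -6.2]
grip_width: 0.024
```

```bash
python3 f.py
```

```text
t 25.12 pos [0.6123 0.0137 0.3926] turn [ 0.0003  0.0085 -0.0016] shift [ 1.6 -0.1 22.9] F [-0.14  0.13 -6.18] M [-0.019  0.241 -0.026] w 0.024
 toolx [-0.9038  0.428  -0.0085] tool y [4.280e-01 9.038e-01 3.000e-04] yaw -25.339150480690545
tool-frame F [0.23 0.06 6.17] M [0.121 0.21  0.025]
```

Call:
{"name": "carry_out", "arguments": {"commands": [[[0, 0, 0, 0, 0, -0.2, 10], [0, 0, 0, 0, 0, -0.4, 10], [0, 0, 0, 0, 0, -0.6, 10], [0, 0, 0, 0, 0, -0.8, 10], [0, 0, 0, 0, 0, -1.1, 10], [0, 0, 0, 0, 0, -1.4, 10], [0, 0, 0, 0, 0, -1.8, 10], [0, 0, 0, 0, 0, -2.2, 10]]]}}

```text
t: 26.12
position: [0.6123, 0.0137, 0.395]
eef_rot: [0.219, 0.976, -0.001, 0.004]
wrist_force: [-1.1, 0.1, -2.9]
grip_width: 0.0234
```

```bash
python3 f.py
```

```text
t 26.12 pos [0.6123 0.0137 0.395 ] turn [ 0.0005  0.0089 -0.0015] shift [ 1.7 -0.1 25.2] F [-1.1   0.14 -2.91] M [-0.026  0.062 -0.026] w 0.0234
 toolx [-0.9038  0.4279 -0.0089] tool y [4.279e-01 9.038e-01 5.000e-04] yaw -25.336701461627417
tool-frame F [ 1.08 -0.34  2.9 ] M [0.05  0.045 0.025]
```

Call:
{"name": "carry_out", "arguments": {"commands": [[[0, 0, 0, 0, 0, -1, 10], [0, 0, 0, 0, 0, -2.5, 10], [0, 0, 0, 0, 0, -4.5, 10], [0, 0, 0, 0, 0, -7, 10], [0, 0, 0, 0, 0, -9.5, 10], [0, 0, 0, 0, 0, -12, 10], [0, 0, 0, 0, 0, -14.5, 10], [0, 0, 0, 0, 0, -17, 10], [0, 0, 0, 0, 0, -19.5, 10], [0, 0, 0, 0, 0, -22, 10], [0, 0, 0, 0, 0, -24.5, 10], [0, 0, 0, 0, 0, -27, 10], [0, 0, 0, 0, 0, -29.5, 10], [0, 0, 0, 0, 0, -32, 10], [0, 0, 0, 0, 0, -34, 10], [0, 0, 0, 0, 0, -36, 10], [0, 0, 0, 0, 0, -37, 10], [0, 0, 0, 0, 0, -37, 10]]]}}

```text
t: 28.38
position: [0.6119, 0.0138, 0.4316]
eef_rot: [0.219, 0.976, -0.001, 0.004]
wrist_force: [0.2, 0.1, -2.4]
grip_width: 0.024
```

```bash
python3 f.py;  python3 - <<'E'
from ov import *
s=env.get_state()
print("scene tgt");
for n in ["scene"]:
    im=env.read_camera(n); cv2.imwrite(f"pics/{n}11.png",im[:,:,::-1])
crop(np.clip(im.astype(float)*1.8,0,255).astype(np.uint8),270,130,90,112,7,"pics/s11c.png")
E
```

```text
t 28.38 pos [0.6119 0.0138 0.4316] turn [ 0.0001  0.0081 -0.0015] shift [ 1.5 -0.1 61.9] F [ 0.23  0.11 -2.37] M [-0.023 -0.013 -0.035] w 0.024
 toolx [-0.9038  0.4279 -0.0081] tool y [4.280e-01 9.038e-01 1.000e-04] yaw -25.337921397519295
tool-frame F [-0.14  0.2   2.37] M [ 0.016 -0.022  0.035]
scene tgt
```

View pics/s11c.png

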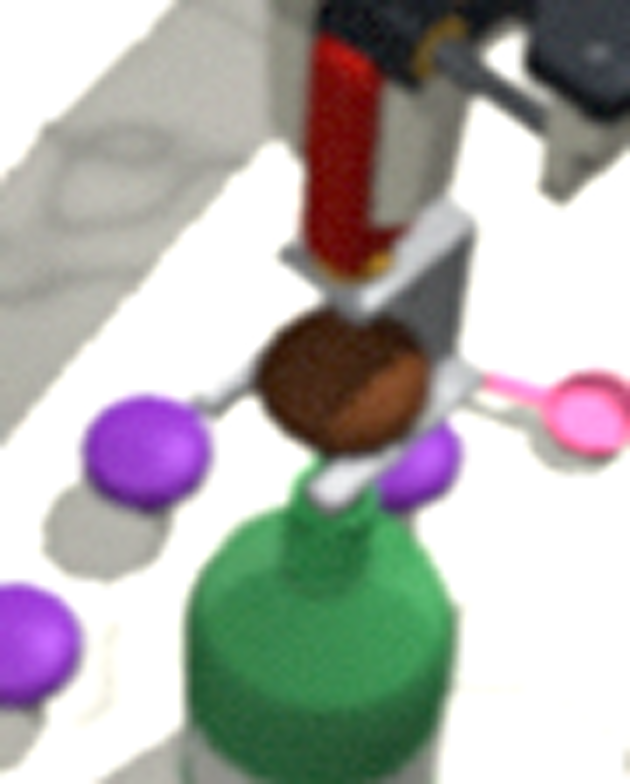

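Call:
{"name": "carry_out", "arguments": {"commands": [[[0, 0, 0, -0.3, -4, 0, 10], [0, 0, 0, -1, -14, 0, 10], [0, 0, 0, -2.2, -30, 0, 10], [0, 0, 0, -3.9, -52, 0, 10], [0, 0, 0, -5.8, -78, 0, 10], [0, 0, 0, -7.9, -106, 0, 10], [0, 0, 0, -10, -134, 0, 10], [0, 0, 0, -12, -162, 0, 10], [0, 0, 0, -14, -190, 0, 10], [0, 0, 0, -16, -218, 0, 10], [0, 0, 0, -18, -244, 0, 10], [0, 0, 0, -19.8, -266, 0, 10], [0, 0, 0, -21, -284, 0, 10], [0, 0, 0, -22, -297, 0, 10], [0, 0, 0, -22.6, -304, 0, 10], [0, 0, 0, -23, -308, 0, 10], [0, 0, 0, -23, -308, 0, 10], [0, 0, 0, -23, -308, 0, 10]]]}}

```text
t: 30.68
position: [0.5012, -0.2736, 0.4317]
eef_rot: [0.219, 0.976, -0.001, 0.004]
wrist_force: [-0.5, 0.4, -2.2]
grip_width: 0.024
```

```bash
python3 - <<'E'
from h import *
delta((.501,-.274,.28),-.4407)
for n in ["scene","top"]:
    im=env.read_camera(n); cv2.imwrite(f"pics/{n}12.png",im[:,:,::-1])
E
```

```text
t 30.68 pos [ 0.5012 -0.2736  0.4317] turn [ 0.0006  0.0078 -0.0002] shift [  1.2  -0.5 151.7] F [-0.5   0.39 -2.23] M [ 0.037  0.028 -0.021] w 0.024
 toolx [-0.9043  0.4267 -0.0078] tool y [4.267e-01 9.044e-01 6.000e-04] yaw -25.26015228486703
```

View pics/scene12.png

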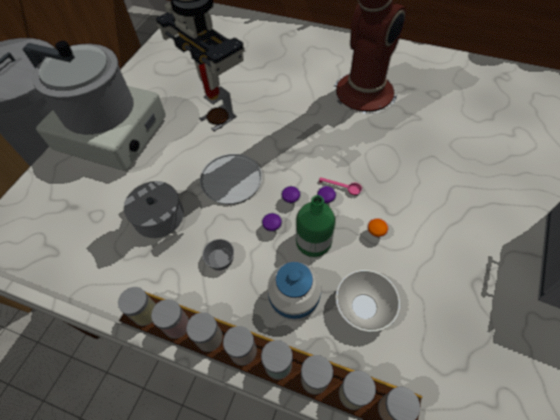

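View pics/top12.png

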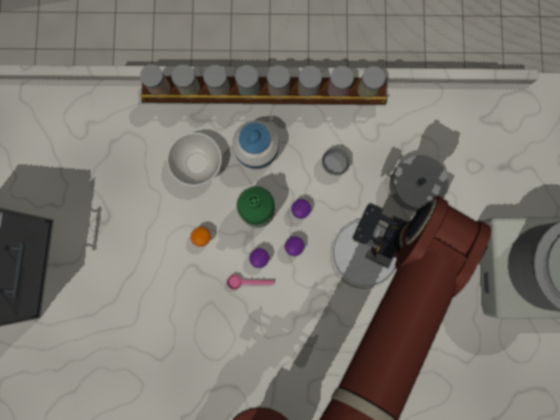

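Call:
{"name": "carry_out", "arguments": {"commands": [[[0, 0, 0, 0, 0, 2, 10], [0, 0, 0, 0, 0, 7, 10], [0, 0, 0, 0, 0, 15, 10], [0, 0, 0, 0, 0, 27, 10], [0, 0, 0, 0, 0, 42, 10], [0, 0, 0, 0, 0, 58, 10], [0, 0, 0, 0, 0, 74, 10], [0, 0, 0, 0, 0, 90, 10], [0, 0, 0, 0, 0, 106, 10], [0, 0, 0, 0, 0, 122, 10], [0, 0, 0, 0, 0, 138, 10], [0, 0, 0, 0, 0, 154, 10], [0, 0, 0, 0, 0, 168, 10], [0, 0, 0, 0, 0, 180, 10], [0, 0, 0, 0, 0, 190, 10], [0, 0, 0, 0, 0, 197, 10], [0, 0, 0, 0, 0, 201, 10], [0, 0, 0, 0, 0, 203, 10], [0, 0, 0, 0, 0, 203, 10]]]}}

```text
t: 33.15
position: [0.5024, -0.2751, 0.2289]
eef_rot: [0.219, 0.976, -0.001, 0.004]
wrist_force: [0.1, -0.3, -3.0]
grip_width: 0.0236
```

```bash
python3 - <<'E'
from h import *
delta((.501,-.274,.2167),-.4407)
for n in ["scene"]:
    im=env.read_camera(n); cv2.imwrite(f"pics/{n}13.png",im[:,:,::-1])
crop(np.clip(im.astype(float)*1.8,0,255).astype(np.uint8),180,90,110,125,6,"pics/s13c.png")
E
```

```text
t 33.15 pos [ 0.5024 -0.2751  0.2289] turn [ 0.      0.0083 -0.0015] shift [ 1.9  0.4 12.2] F [ 0.07 -0.26 -3.02] M [0.001 0.033 0.007] w 0.0236
 toolx [-0.9038  0.4279 -0.0083] tool y [0.4279 0.9038 0.    ] yaw -25.336903734239407
```

View pics/s13c.png

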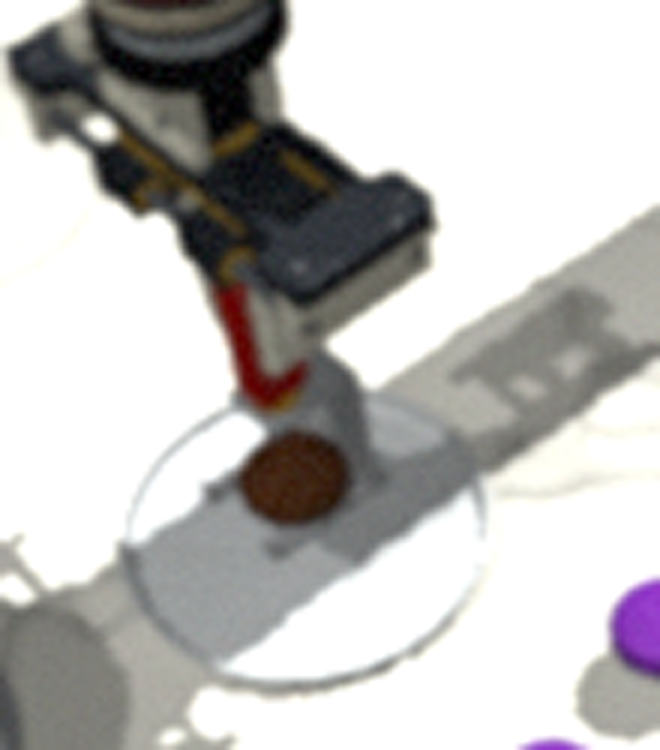

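Call:
{"name": "carry_out", "arguments": {"commands": [[[0, 0, 0, 0, 0, 2, 10], [0, 0, 0, 0, 0, 4, 10], [0, 0, 0, 0, 0, 6, 10], [0, 0, 0, 0, 0, 7.5, 10], [0, 0, 0, 0, 0, 9, 10], [0, 0, 0, 0, 0, 10, 10], [0, 0, 0, 0, 0, 11, 10], [0, 0, 0, 0, 0, 12, 10], [0, 0, 0, 0, 0, 12.5, 10], [0, 0, 0, 0, 0, 13, 10], [0, 0, 0, 0, 0, 13.5, 10], [0, 0, 0, 0, 0, 14, 10], [0, 0, 0, 0, 0, 15, 10], [0, 0, 0, 0, 0, 16, 10], [0, 0, 0, 0, 0, 17, 10], [0, 0, 0, 0, 0, 18, 10], [0, 0, 0, 0, 0, 19, 10], [0, 0, 0, 0, 0, 19, 10], [0, 0, 0, 0, 0, 19, 10]]]}}

```text
t: 35.58
position: [0.5024, -0.2752, 0.2097]
eef_rot: [0.219, 0.976, -0.001, 0.004]
wrist_force: [0.3, 0.3, -2.5]
grip_width: 0.024
```

```bash
python3 - <<'E'
from ov import *
delta((.501,-.274,.2167),-.4407)
s=env.get_state()
for n in ["scene"]:
    im=env.read_camera(n); cv2.imwrite(f"pics/{n}14.png",im[:,:,::-1])
crop(np.clip(im.astype(float)*1.8,0,255).astype(np.uint8),190,130,80,75,8,"pics/s14c.png")
ov("pics/scene14.png","scene",(190,130,80,75),8,"pics/ov14.png",[.5024,-.2751,.035],s['position'],s['eef_rot'],[-.0008,0,.1857])
E
```

```text
t 35.58 pos [ 0.5024 -0.2752  0.2097] turn [ 0.      0.008  -0.0016] shift [ 1.8  0.4 -7. ] F [ 0.33  0.31 -2.51] M [-0.051 -0.03  -0.014] w 0.024
 toolx [-0.9037  0.428  -0.008 ] tool y [0.428  0.9038 0.    ] yaw -25.340888090407088
```

View pics/s14c.png

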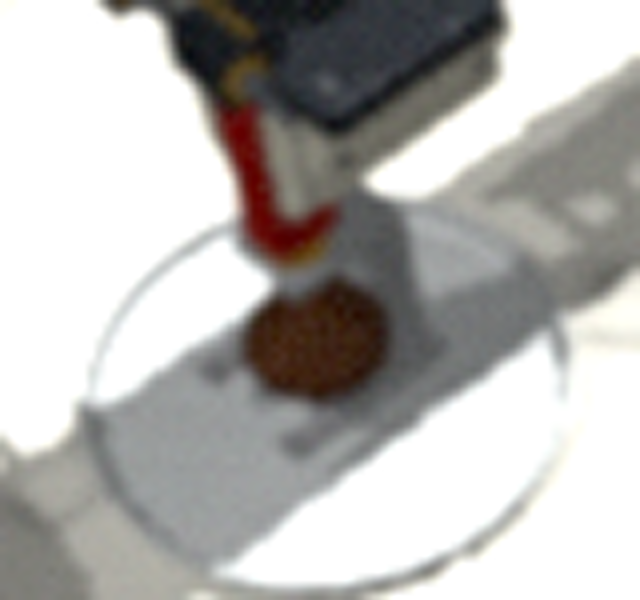

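View pics/ov14.png

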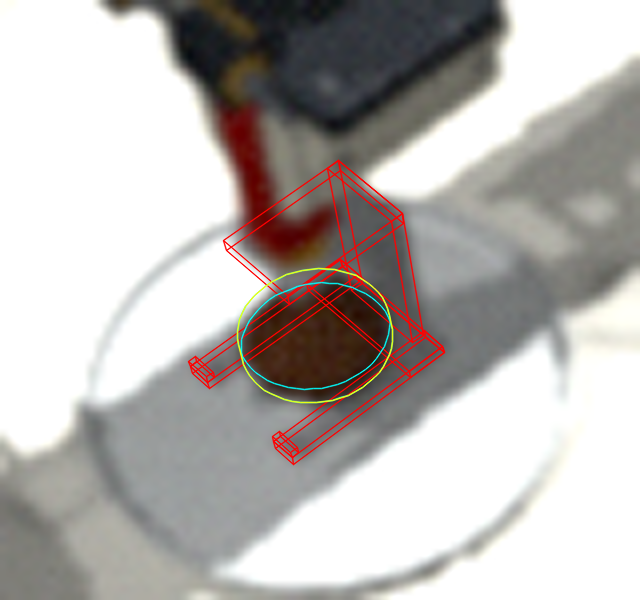

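Call:
{"name": "carry_out", "arguments": {"commands": [[[0, 0, 0, 1, 0, 0, 10], [0, 0, 0, 3, 0, 0, 10], [0, 0, 0, 6, 0, 0, 10], [0, 0, 0, 9, 0, 0, 10], [0, 0, 0, 12, 0, 0, 10], [0, 0, 0, 16, 0, 0, 10], [0, 0, 0, 20, 0, 0, 10], [0, 0, 0, 24, 0, 0, 10], [0, 0, 0, 28, 0, 0, 10], [0, 0, 0, 32, 0, 0, 10], [0, 0, 0, 36, 0, 0, 10], [0, 0, 0, 40, 0, 0, 10], [0, 0, 0, 44, 0, 0, 10], [0, 0, 0, 49, 0, 0, 10], [0, 0, 0, 54, 0, 0, 10], [0, 0, 0, 59, 0, 0, 10], [0, 0, 0, 64, 0, 0, 10], [0, 0, 0, 69, 0, 0, 10], [0, 0, 0, 73, 0, 0, 10], [0, 0, 0, 75, 0, 0, 10]]]}}

```text
t: 38.12
position: [0.4344, -0.243, 0.2092]
eef_rot: [0.219, 0.976, -0.001, 0.004]
wrist_force: [-0.1, 1.0, -2.4]
grip_width: 0.0236
```

```bash
python3 - <<'E'
from ov import *
delta((.4565,.2395,.40),-.4407)
s=env.get_state()
for n in ["scene"]:
    im=env.read_camera(n); cv2.imwrite(f"pics/{n}15.png",im[:,:,::-1])
crop(np.clip(im.astype(float)*1.8,0,255).astype(np.uint8),190,110,90,95,7,"pics/s15c.png")
E
```

```text
t 38.12 pos [ 0.4344 -0.243   0.2092] turn [ 0.      0.008  -0.0016] shift [ 185.   445.5 -192.3] F [-0.05  0.96 -2.43] M [ 0.017 -0.049 -0.034] w 0.0236
 toolx [-0.9038  0.428  -0.008 ] tool y [4.280e-01 9.038e-01 1.000e-04] yaw -25.339967609493563
```

View pics/s15c.png

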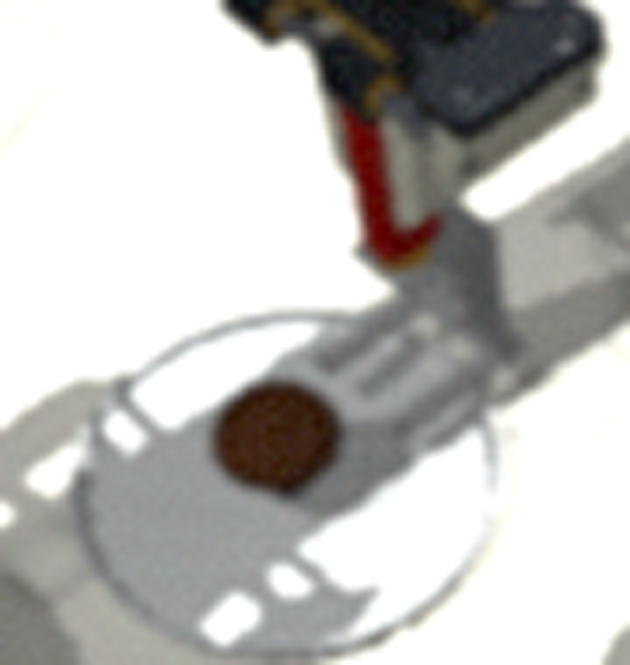

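Call:
{"name": "carry_out", "arguments": {"commands": [[[0, 0, 0, 0, 0, -20, 10], [0, 0, 0, 0, 0, -55, 10], [0, 0, 0, 0, 0, -90, 10], [0, 0.004, 0, 6, 15, -102, 10], [0, 0.008, 0, 19, 45, -102, 10], [0, 0.008, 0, 35, 85, -102, 10], [0, 0.008, 0, 54, 130, -102, 10], [0, 0.008, 0, 73, 175, -102, 10], [0, 0.008, 0, 92, 220, -102, 10], [0, 0.008, 0, 110, 265, -102, 10], [0, 0.008, 0, 129, 310, -102, 10], [0, 0.008, 0, 148, 355, -102, 10], [0, 0.008, 0, 164, 395, -102, 10], [0, 0.008, 0, 177, 425, -102, 10], [0, 0.008, 0, 185, 445, -102, 10], [0, 0.008, 0, 185, 445, -102, 10], [0, 0.008, 0, 185, 445, -102, 10], [0, 0.008, 0, 185, 445, -102, 10]]]}}

```text
t: 40.42
position: [0.4574, 0.2368, 0.3097]
eef_rot: [0.221, 0.975, -0.001, 0.0]
wrist_force: [-0.2, 0.1, -1.8]
grip_width: 0.0239
```

```bash
python3 - <<'E'
from ov import *
delta((.4565,.2395,.187),-.4407)
s=env.get_state()
for n in ["scene","wrist"]:
    im=env.read_camera(n); cv2.imwrite(f"pics/{n}16.png",im[:,:,::-1])
    a=np.clip(im.astype(float)*1.8,0,255).astype(np.uint8)
    if n=="wrist": crop(a,220,140,120,150,5,"pics/w16c.png")
E
```

```text
t 40.42 pos [0.4574 0.2368 0.3097] turn [-0.001   0.0003 -0.0045] shift [  2.    2.1 122.7] F [-0.2   0.08 -1.77] M [-0.029 -0.066  0.007] w 0.0239
 toolx [-9.025e-01  4.306e-01 -3.000e-04] tool y [ 0.4306  0.9025 -0.001 ] yaw -25.508539877095835
```

View pics/scene16.png

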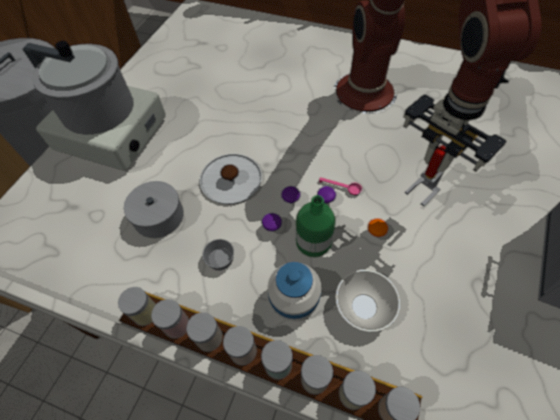

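View pics/w16c.png

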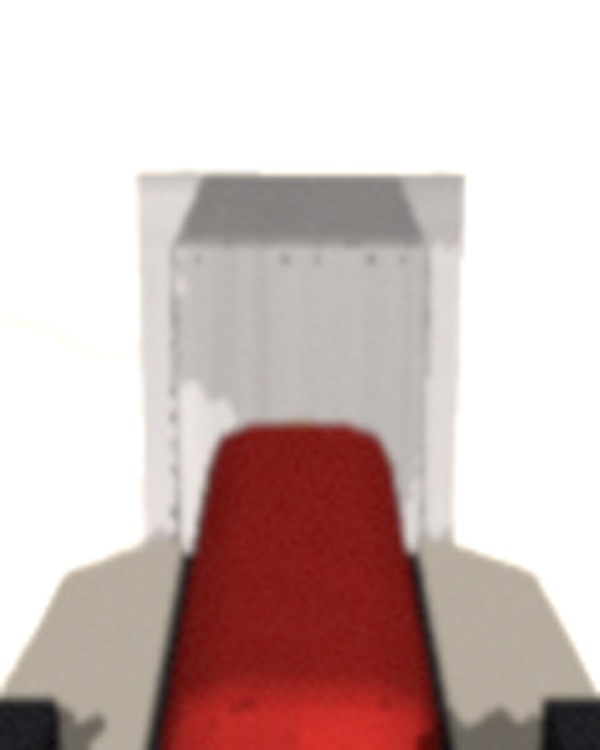

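Call:
{"name": "carry_out", "arguments": {"commands": [[[0, 0, 0, 0, 0, 10, 10], [0, 0, 0, 0, 0, 30, 10], [0, 0, 0, 0, 0, 52, 10], [0, 0, 0, 0, 0, 74, 10], [0, 0, 0, 0, 0, 94, 10], [0, 0, 0, 0, 0, 108, 10], [0, 0, 0, 0, 0, 116, 10], [0, 0, 0, 0, 0, 119, 10], [0, 0, 0, 0, 0, 121, 10], [0, 0, 0, 0, 0, 122, 10], [0, 0, 0, 0, 0, 122.5, 10], [0, 0, 0, 0, 0, 123, 10], [0, 0, 0, 0, 0, 123.5, 10], [0, 0, 0, 0, 0, 123.5, 10]]]}}

```text
t: 42.28
position: [0.4572, 0.2386, 0.1862]
eef_rot: [0.219, 0.976, 0.0, -0.0]
wrist_force: [0.3, -0.6, -2.0]
grip_width: 0.0238
```

```bash
python3 f.py
```

```text
t 42.27 pos [0.4572 0.2386 0.1862] turn [-0.     -0.0001 -0.0016] shift [-235.1 -137.  -183.5] F [ 0.29 -0.64 -2.01] M [-0.026 -0.003  0.   ] w 0.0238
 toolx [-9.038e-01  4.280e-01  1.000e-04] tool y [ 0.428   0.9038 -0.    ] yaw -25.341335996714
tool-frame F [-0.54 -0.45  2.01] M [ 0.023 -0.014 -0.   ]
```

Call:
{"name": "carry_out", "arguments": {"commands": [[[0, 0, 0, 0, 0, 0.3, 10], [0, 0, 0, 0, 0, 0.6, 10], [0, 0, 0, 0, 0, 0.8, 10], [0, 0, 0, 0, 0, 0.8, 10]]]}}

```text
t: 42.78
position: [0.4572, 0.2386, 0.1857]
eef_rot: [0.219, 0.976, 0.0, 0.0]
wrist_force: [-1.0, -1.3, 1.6]
grip_width: 0.0238
```

```bash
python3 f.py
```

```text
t 42.77 pos [0.4572 0.2386 0.1857] turn [ 0.0002  0.0001 -0.0016] shift [-235.1 -137.  -184. ] F [-1.03 -1.26  1.64] M [-0.181  0.294  0.023] w 0.0238
 toolx [-9.038e-01  4.280e-01 -1.000e-04] tool y [4.280e-01 9.038e-01 2.000e-04] yaw -25.341029658903516
tool-frame F [ 0.39 -1.58 -1.65] M [ 0.289  0.188 -0.023]
```

Standing on the marble. I open slowly and retreat straight up.

Call:
{"name": "carry_out", "arguments": {"commands": [[[0, 0, 0, 0, 0, 0, 26], [0, 0, 0, 0, 0, 0, 30], [0, 0, 0, 0, 0, 0, 45], [0, 0, 0, 0, 0, 0, 65], [0, 0, 0, 0, 0, 0, 85], [0, 0, 0, 0, 0, 0, 90], [0, 0, 0, 0, 0, -10, 90], [0, 0, 0, 0, 0, -30, 90], [0, 0, 0, 0, 0, -60, 90], [0, 0, 0, 0, 0, -95, 90], [0, 0, 0, 0, 0, -130, 90], [0, 0, 0, 0, 0, -150, 90], [0, 0, 0, 0, 0, -150, 90], [0, 0, 0, 0, 0, -150, 90]]]}}

```text
t: 44.52
position: [0.4567, 0.2384, 0.3347]
eef_rot: [0.219, 0.976, -0.0, -0.001]
wrist_force: [-0.4, -0.4, -0.2]
grip_width: 0.0896
```

```bash
python3 - <<'E'
from h import *
from scipy.optimize import least_squares
delta((.4565,.2395,.187),-.4407)
for n in ["scene","wrist"]:
    im=env.read_camera(n); cv2.imwrite(f"pics/{n}17.png",im[:,:,::-1])
    if n=="scene": crop(np.clip(im.astype(float)*1.5,0,255).astype(np.uint8),190,120,260,140,3,"pics/s17c.png")
a=cv2.imread("pics/scene0.png").astype(int); b=cv2.imread("pics/scene17.png").astype(int)
d=np.abs(a-b).max(2); cv2.imwrite("pics/diff.png",np.clip(d*3,0,255).astype(np.uint8))
E
```

```text
t 44.52 pos [0.4567 0.2384 0.3347] turn [-0.0012 -0.0009 -0.0016] shift [  0.5   1.1 147.7] F [-0.38 -0.42 -0.23] M [-0.043 -0.025  0.019] w 0.0896
 toolx [-9.038e-01  4.280e-01  9.000e-04] tool y [ 0.428   0.9038 -0.0012] yaw -25.340773519334192
```

View pics/s17c.png

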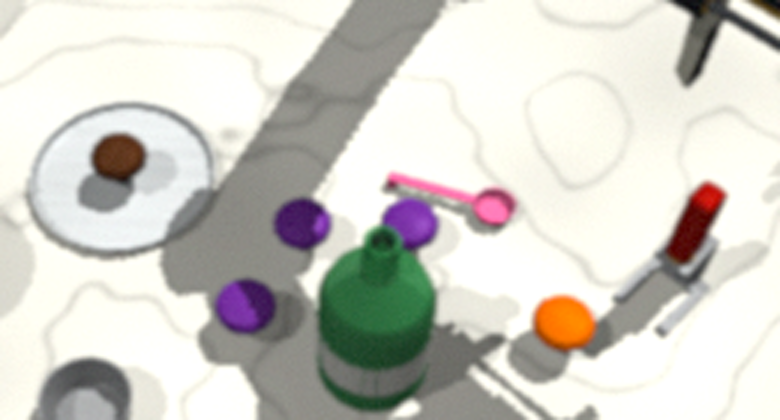

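View pics/wrist17.png

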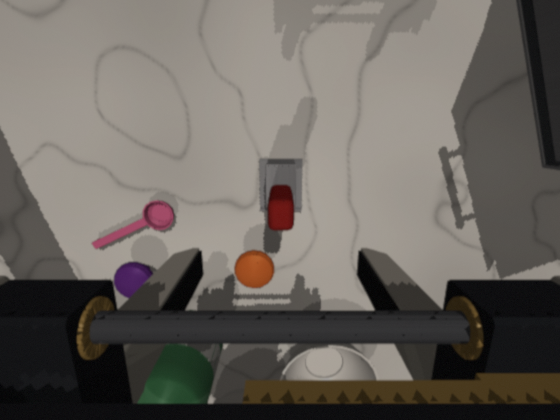

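View pics/diff.png

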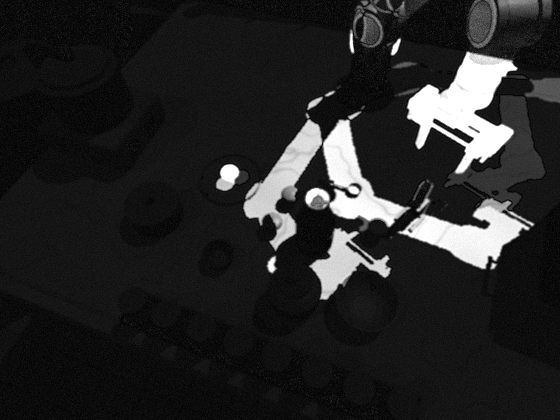

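```bash
python3 - <<'E'
from bench import env
print(env.job_done()); s=env.get_state(); print(s['t'],s['wrist_force'])
E
```

```text
the job is handed in; nothing more can be done
None
the job is handed in; nothing more can be done
```

I handed the job in at about 44.6 s of the 72 s. The hand-in gives no verdict. My last checks showed everything where the task wants it.

**What I did:**
- Gripped the puller by its red handle.
- Slid the fork under the cap until the strap touched it (about 2 N), then backed off 4 mm.
- Drew the stopper at about 1.6 mm/s with a pull of at most about 9.5 N. I corrected a slight off-centre pull early on by tilting the hand 0.008 rad.
- Stood the stopper on the lid, backed the fork out, put the puller back in its old place and let go.

**Last checks:**
- The stopper stands upright near the middle of the lid, clear of the puller.
- The bottle is open and upright. Comparing the first and last scene pictures shows no shift of it or of the other things.
- The puller stands upright and released on bare marble. The wrist picture of it in the grip before setting down matched the one from just after lifting, so it had not slipped.
- The gripper is clear above, with the wrist force back near zero.

**One disagreement:** cameras and feel differed by 1 to 3 mm. The strap touched the cap about 2 mm later than the pictures predicted, and I went by the touch.

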